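# Square a well plate on the fence and push it up to the scribed line

## Robot

A 6-joint arm with a two-finger parallel gripper is mounted at the origin on a cart in front of the work surface, level with it; the furniture and walls round the work are solid. World frame = base frame: x ahead of the robot, y to its left, z up, the work surface at z = 0. Lengths are in m, angles in rad, forces in N, time in s.
With the tool pointing down it reaches from about 0.425 to 0.925 m from the base axis. Payload 12.5 kg.
Tool frame: the origin (TCP) lies midway between the tips of the shut fingers; the grasp point (between the pads) lies 19 mm behind it; y points along the fingers, x is the direction in which the jaws open and shut, and the axes are right-handed (so a half turn about y gives the same grasp; the last joint's range is limited). The gripper opens to 85 mm and grips with 20 to 120 N. Pads are 22 mm wide; open, the fingers measure 114 mm over their backs; the gripper's body (76 mm by 85 mm) begins 54 mm behind the grasp point. The pads swing forward as they close: fully open they stand 13 mm farther back than shut.
Start: joints at [1.212, 0.491, 1.559, -0, 1.092, -0.106], TCP at [0.156, 0.605, 0.201] pointing down, gripper open.
Joint ranges: [-3.1, 3.1], [-0.84, 2.19], [0.05, 2.79], [-1.13, 4.28], [0.06, 2.93], [-2.69, 2.69]. Speed limits (rad/s): [2.22, 2.22, 2.79, 3.14, 3.14, 3.14].

## Interface

Orientations are given as [roll, pitch, yaw] about the fixed x, y, z axes, in that order (R = Rz(yaw) Ry(pitch) Rx(roll)).
In Python, from workcell import get_obs, camera, finish_job gives the robot as it stands.
- The arm moves only by the tool play_rows, never from a script. Its argument "steps" is a list of rows, each a list of 3 entries, a list of its own where there are three numbers: the shift along the world's x, y, z in m, then the turn, a rotation vector about the world's x, y, z in degrees, then the finger opening in m, from 0 to 0.0854. A call has 1 to 12 rows; each row is the pose to reach, as a shift and turn from the pose commanded when the call began; what a row does not reach only later rows make up. A row lasts 1/12 s, in which the tool goes at most 41.7 mm and 7.16 degrees, less where a joint would pass 70% of its speed; a pose out of reach is approached as far as the arm can. A call with a gripper value outside its range is refused whole. The fingers move at their own pace and stop on an object; the grip force is fixed at half the most. Time passes only in rows, so rows that repeat a pose let the fingers close. It gives the time, the measured TCP pose, the force and the opening at its end, in the units of the state.
- get_obs(): the state, without advancing time (a new reading comes with each control period).
- camera(name): name is "scene" or "top" or "wrist"; returns a dict with "pixels" (384x512x3 uint8, red, green, blue), "fx", "fy", "cx", "cy" (pixels), "k1" (the pictures are not rectified: a ray, as slopes to the right and down, at radius r is drawn at 1 + k1 r^2 times it, then the intrinsics apply), "R" (3x3) and "t" (3): a world point X has camera coordinates R X + t; the wrist camera has in their place "T_tool_cam" (4x4, takes a point from camera to tool coordinates, whose origin is the TCP and whose axes are the tool frame's). Camera axes: x right, y down, z forward; pixel columns grow to the right and rows downward; lengths in m; the calibration is good to about 2 mm. A picture is of the moment at which its call begins: read the wrist's pose just before it. There is no depth.
- finish_job(): hands the job in, once; it reports no verdict.
The state is a dict: "time_s": time; "joint_positions": joint angles; "qvel": joint speeds; "joint_torque": joint torques, N m; "tool_pos": TCP position; "orientation": TCP orientation; "ft_force": force on the tool from outside, world axes, zero at the start; "ft_torque": the same for the moment, N m; "grip_width": finger opening in m.
Only numpy, scipy, OpenCV 4.12 (cv2) and the standard library are available. Lean on these libraries where they do the work, as an engineer would, in place of code of your own. Each camera call takes 0.05 s, during which the arm holds its last target.

## Task

Square up the white well plate on the aluminium squaring board: push it flat against the fence along the board's far side and hold it pressed there a moment, then slide it along the fence to the right until its right end just meets the long scribed line, where nothing stops it, and press it to the fence once more at the line. Press with a light hand each time: push with about 9 N, never with more than 12 N. Slide the plate without lifting it or running it well past the line, leave the brass weight on the board where it stands, and let go with the plate flush and on the line.

Things in the scene. Friction and masses are not known exactly. Their poses are not given: they have to be found in the camera images.
- plate: the loose white 96-well plate on the board, 85 (own x) x 128 (own y) x 14 high, about 0.1 to 0.2 kg; too wide to grasp, it is pushed with the fingertips. A solid block. Origin: centre of its underside, z up; its own y runs along its long sides, its own -y end is the leading (right) end. It starts turned up to 0.2 rad from the fence, its far side 5 to 45 mm short of the strip's face and its leading end 75 to 115 mm short of the line
- plate_edge (a point): middle of the lower edge of the plate's leading (right, own -y) short end; axes as the plate's. The plate is at the line when this edge is on the line (y of this point in the axes of scribed_line is zero)
- board: the fixed aluminium squaring board, a slab 170 (own x) x 320 (own y) x 8 thick with a slick top, lying on the desk. Origin at desk height (z = 0); the slab spans own x -95 to +75 and own y -160 to +160; the top is 8 above the origin. Own x points away from the robot towards the fence, own y to the left along the fence; the board is turned up to 0.2 rad on the desk. Short graduations every 10 mm run along its near edge
- fence: the steel fence fixed on the board's far side, a rail 300 long (own y) x 18 wide x 12 high with a grey facing strip (296 long, 10.5 high) on its side towards the robot; the plate bears on the strip. Origin: mid-length, on the board's top, at the strip's face if it were fully in (45 from the board's origin); axes as the board's. A plate flush with the strip has its origin at own x -42.5 to -50.5
- fence_rail (a point): middle of the rail's top, 15 in +x and 12 up from the fence's origin. The strip is locked parallel to the rail but set out by 0 to 8 mm, differently each time; no measured pose tells how far: find its face by touch. Rail and strip do not give: a millimetre more or less changes the force by several newtons. The slick board takes only 1 to 2 N of a push
- scribed_line (a point): point on the long dark line (138 long, 1.2 wide) scribed across the board from its near edge to the fence, near the board's right end; this point is on the board's top, 115 to the right (own -y) of the board's origin; axes as the board's, so the line runs along own x. The board goes on for 45 past the line at the same level; there is no stop
- check_weight: brass check weight with a knob, 30 diameter x 48 high, 0.2 kg, standing loose on the board's near right corner just past the line, beside the lane along the fence; it is to stay there. Origin: centre of its underside. It is about 15 to 25 mm to the side of the lane of a plate that is flush with the fence
Mind the look-alikes: they are no part of the job. Of the things that look like the plate, the larger one is meant.

How it is judged:
On the way, in this order (a step that is already met when the one before it is completed fails the run):
1. the plate is pressed squarely against the fence with more than 5.5 N, still well short of the line (contact force between plate and fence above 5.5 N and y of plate_edge in the frame of scribed_line above 0.03 m and angle between the y axis of plate and the y axis of fence, either way round below 0.025 rad and x of plate in the frame of fence above -0.0525 m), for 0.3 s.
2. the plate's leading end is on the line and the plate is pressed squarely against the fence with more than 5.5 N (contact force between plate and fence above 5.5 N and y of plate_edge in the frame of scribed_line between -0.003 and 0.003 m and angle between the y axis of plate and the y axis of fence, either way round below 0.025 rad and x of plate in the frame of fence above -0.0525 m), for 0.3 s.
At the end, for the whole second after the job is handed in: the plate lies at rest on the board, its leading end within 3 mm of the scribed line, parallel to the fence within 0.025 rad and up against it (its origin at most 52.5 mm in front of the fence's origin), released (y of plate_edge in the frame of scribed_line between -0.003 and 0.003 m and angle between the y axis of plate and the y axis of fence, either way round below 0.025 rad and x of plate in the frame of fence above -0.0525 m and linear speed of plate below 0.01 m/s and z of plate in the frame of fence below 0.003 m); the robot touches nothing.
It fails at once if the fingers press the plate with more than 12 N (contact force between the fingers and plate above 12 N).
It fails at once if the plate's leading end runs more than 7 mm past the line (y of plate_edge in the frame of scribed_line below -0.007 m).
It fails at once if the plate is lifted more than 6 mm off the board (z of plate in the frame of fence above 0.006 m).
It fails at once if the brass weight is moved more than 8 mm (distance of check_weight from where it was at the start of the episode above 0.008 m).
It also fails if it takes over 72 s, if anything falls off the work surface, if the arm or the gripper's body presses on something with over 40 N, if the wrist force passes 120 N, or if a joint passes its speed limit or range.

## Working session

There is one attempt and no reset: what is moved stays moved. The work goes in short steps, Python scripts to look and compute and a tool call to move; the robot and the scene stay as the last step left them, time stands still between calls to the robot, and variables do not carry over. Pictures are saved under pics/ and viewed, and the job is handed in when it is done.

Besides the shell and the picture viewer there is one more tool, called by a JSON object that holds its "method" and its "body", one argument or row to a line. play_rows: Moves the arm, as the interface text tells. Its arguments: {"type":"object","properties":{"steps":{"type":"array"}},"required":["steps"]}

```bash
mkdir -p pics; ls; python3 - <<'E'
from workcell import get_obs, camera
import cv2,pickle
o=get_obs();print({k:o[k] for k in o})
for n in("scene","top","wrist"):
    c=camera(n);pickle.dump(c,open(f"pics/{n}0.pkl","wb"));cv2.imwrite(f"pics/{n}0.png",c["pixels"][:,:,::-1]);print(n,{k:c[k] for k in c if k!="pixels"})
E
```

```text
pics
{'time_s': 0.0, 'joint_positions': array([ 1.21239491e+00,  4.91594789e-01,  1.55945294e+00, -1.42438232e-06,
        1.09170458e+00, -1.05606575e-01]), 'qvel': array([-8.14151932e-04, -1.82010680e-05,  2.21679292e-03, -3.65177055e-04,
       -5.99327713e-04, -1.19290482e-03]), 'joint_torque': array([-1.90299368e-03, -6.18433642e+01, -2.61594611e+01, -1.87719611e-04,
        4.02545964e-03, -1.55743561e-05]), 'tool_pos': array([0.15620927, 0.60489363, 0.20060467]), 'orientation': array([-1.57067534e+00,  1.15333622e-03,  1.31800221e+00]), 'ft_force': array([0.00631066, 0.0169966 , 0.03287696]), 'ft_torque': array([-0.03518583, -0.00483273,  0.01872918]), 'grip_width': 0.08517028417397032}
scene {'fx': 461.77925931660127, 'fy': 461.77925931660127, 'cx': 254.9229718690645, 'cy': 190.63674013105106, 'k1': -0.17223358577835127, 'R': array([[ 0.71689479, -0.69717933,  0.00168581],
       [-0.43645148, -0.45067682, -0.77871722],
       [ 0.5436653 ,  0.55752254, -0.62737282]]), 't': array([-0.39477444,  0.28943472,  0.57134868])}
top {'fx': 397.7425415633723, 'fy': 397.7425415633723, 'cx': 255.11714051456636, 'cy': 187.9989661265374, 'k1': 0.04823460866280371, 'R': array([[ 0.02772839, -0.99951183, -0.01439557],
       [-0.99631904, -0.0264655 , -0.08153498],
       [ 0.08111419,  0.01660342, -0.99656651]]), 't': array([0.00111575, 0.52904543, 0.83891779])}
wrist {'fx': 295.040410258442, 'fy': 295.040410258442, 'cx': 255.33317616398278, 'cy': 191.5803965283834, 'k1': -0.0400916145616566, 'T_tool_cam': array([[ 9.99999932e-01, -1.15503155e-04,  3.51147354e-04,
        -1.03395161e-03],
       [-3.69434030e-04, -2.79370651e-01,  9.60183265e-01,
        -1.72397997e-01],
       [-1.28039311e-05, -9.60183329e-01, -2.79370675e-01,
         7.02420220e-02],
       [ 0.00000000e+00,  0.00000000e+00,  0.00000000e+00,
         1.00000000e+00]])}
```

View pics/top0.png

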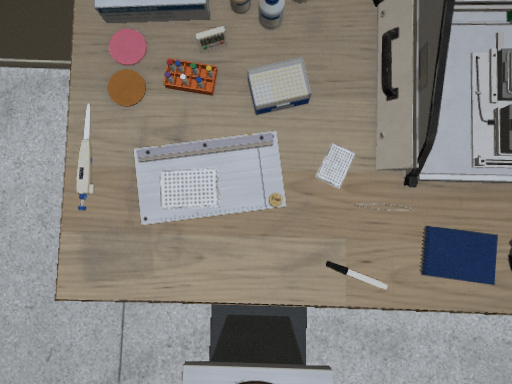

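View pics/scene0.png

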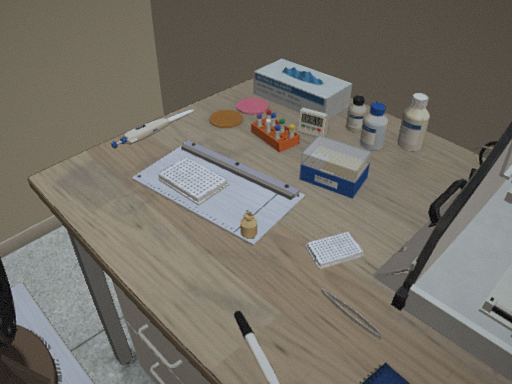

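View pics/wrist0.png

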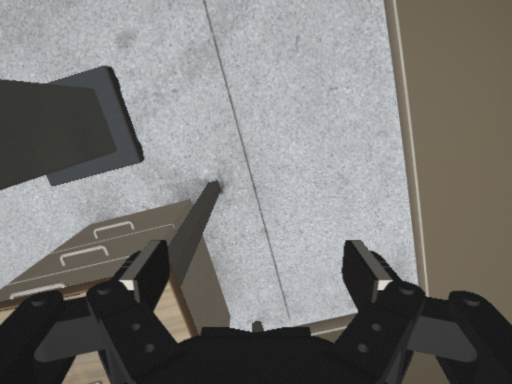

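```bash
cat > h.py <<'E'
import cv2,pickle,numpy as np
def load(f): return pickle.load(open(f,"rb"))
def wcam(c,obs):
    from scipy.spatial.transform import Rotation as Ro
    T=np.eye(4);T[:3,:3]=Ro.from_euler('xyz',obs['orientation']).as_matrix();T[:3,3]=obs['tool_pos']
    W=np.linalg.inv(T@np.array(c['T_tool_cam'])); c=dict(c);c['R']=W[:3,:3];c['t']=W[:3,3];return c
def proj(c,X):
    X=np.atleast_2d(X);K=np.array([[c['fx'],0,c['cx']],[0,c['fy'],c['cy']],[0,0,1.]])
    return cv2.projectPoints(X.astype(float),cv2.Rodrigues(np.array(c['R']))[0],np.array(c['t'],float),K,np.array([c['k1'],0,0,0.]))[0][:,0]
def unproj(c,uv,z):
    uv=np.atleast_2d(uv).astype(float);K=np.array([[c['fx'],0,c['cx']],[0,c['fy'],c['cy']],[0,0,1.]])
    n=cv2.undistortPoints(uv[:,None],K,np.array([c['k1'],0,0,0.]))[:,0]
    R=np.array(c['R']);t=np.array(c['t']);o=-R.T@t;d=np.c_[n,np.ones(len(n))]@R
    return o+d*((z-o[2])/d[:,2])[:,None]
def crop(c,u0,v0,u1,v1,s,f):
    im=c['pixels'][v0:v1,u0:u1,::-1];cv2.imwrite(f,cv2.resize(im,None,fx=s,fy=s,interpolation=cv2.INTER_CUBIC))
E
python3 - <<'E'
from h import *
c=load("pics/top0.pkl");crop(c,128,122,293,230,4.8,"pics/c1.png")
c=load("pics/scene0.pkl");crop(c,125,135,310,245,4.3,"pics/c2.png")
E
```

```text
(no output)
```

View pics/c1.png

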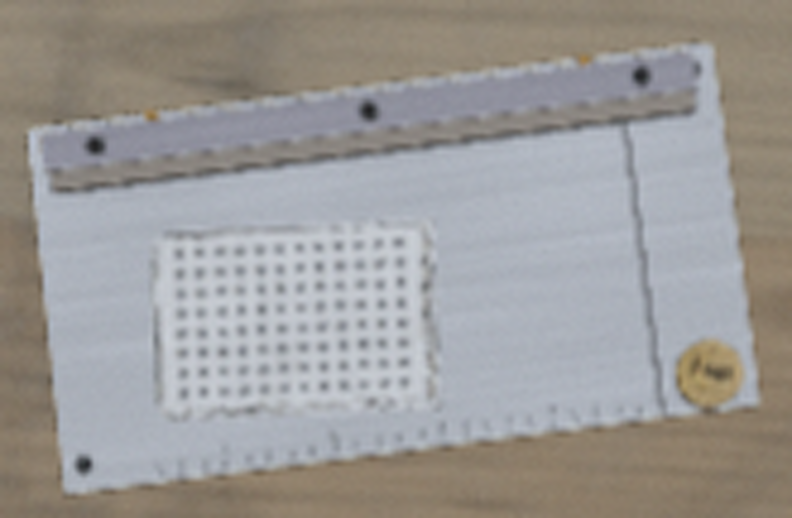

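View pics/c2.png

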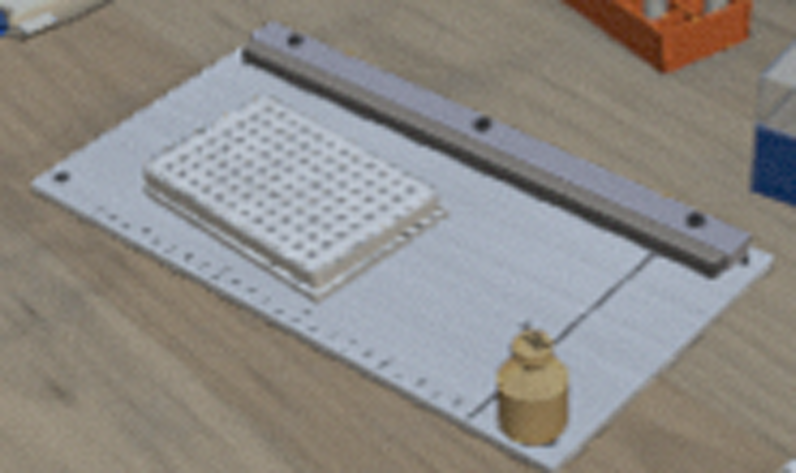

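```bash
cat > fit.py <<'E'
from h import *
from scipy.optimize import least_squares
T=load("pics/top0.pkl");S=load("pics/scene0.pkl")
t=lambda u,v:(u/4.8+128-.4,v/4.8+122-.4)
s=lambda u,v:(u/4.3+125-.4,v/4.3+135-.4)
def pose(p,L): # L local pts
    c,sn=np.cos(p[2]),np.sin(p[2]);L=np.array(L,float);return np.c_[p[0]+c*L[:,0]-sn*L[:,1],p[1]+sn*L[:,0]+c*L[:,1],L[:,2]]
def fit(obs,p0):
    def r(p):
        return np.concatenate([(proj(c,pose(p,[l]))[0]-uv) for c,l,uv in obs])
    q=least_squares(r,p0,loss='soft_l1');return q.x,r(q.x).reshape(-1,2)
B=[(T,(.075,.16,.008),t(30,128)),(T,(.075,-.16,.008),t(712,44)),(T,(-.095,-.16,.008),t(760,402)),(T,(-.095,.16,.008),t(65,494)),
(T,(.045,-.115,.008),t(626,124)),(T,(-.093,-.115,.008),t(663,414)),(T,(.06,0,.02),t(369,110)),
(S,(-.095,.16,.008),s(32,185)),(S,(.075,-.16,.008),s(772,258)),(S,(-.095,-.16,.008),s(550,468)),(S,(-.093,-.115,.008),s(473,414)),(S,(.06,0,.02),s(483,124))]
if __name__=="__main__":
    for sub in (B,B[:7],B[7:]):
        p,r=fit(sub,[.55,.1,.1]);print("board",p.round(4));print(r.round(1).tolist())
    P=[(T,(.0425,.064,.022),t(158,235)),(T,(.0425,-.064,.022),t(432,220)),(T,(-.0425,-.064,.022),t(438,405)),(T,(-.0425,.064,.022),t(165,412)),
    (S,(-.0425,.064,.008),s(147,193)),(S,(-.0425,-.064,.008),s(318,300)),(S,(.0425,-.064,.008),s(447,212)) ]
    W=(T,(0,0,.008),0)
    for sub in (P,P[:4],P[4:]):
        p,r=fit(sub,[.5,.1,0]);print("plate",p.round(4));print(r.round(1).tolist())
    print("weight base",unproj(S,s(533,432),.008),unproj(T,t(710,373),.056))
E
python3 fit.py
```

```text
board [0.562  0.1189 0.154 ]
[[-0.8, -0.3], [0.4, -0.9], [0.5, 0.4], [-0.2, -0.1], [-0.1, -1.8], [0.2, -0.4], [0.4, 0.1], [-1.2, -0.7], [0.5, -0.2], [0.1, 0.1], [-1.3, 1.2], [-0.4, 1.0]]
board [0.5613 0.119  0.152 ]
[[-0.8, -0.1], [0.4, -0.5], [0.4, 0.9], [-0.4, 0.1], [-0.1, -1.3], [0.0, 0.1], [0.4, 0.4]]
board [0.5635 0.1191 0.1534]
[[-0.7, -1.1], [0.9, -0.6], [0.5, -0.3], [-0.9, 0.8], [0.0, 0.7]]
plate [0.5261 0.1578 0.0729]
[[-1.2, -1.2], [0.6, -0.8], [0.8, -0.2], [-1.7, 1.1], [-2.2, -0.6], [0.0, 1.5], [0.9, 1.4]]
plate [0.5254 0.157  0.0695]
[[-0.8, -1.0], [1.0, -0.3], [1.1, 0.2], [-1.4, 1.3]]
plate [0.5278 0.1604 0.084 ]
[[-2.4, -1.3], [0.3, 0.3], [0.7, 0.2]]
weight base [[ 0.50225874 -0.03349983  0.008     ]] [[ 0.50366217 -0.02796719  0.056     ]]
```

{"method": "play_rows", "body": {
  "steps": [
    [[0.29,-0.459,-0.06],[0,0,23.3],0.06],
    [[0.29,-0.459,-0.06],[0,0,23.3],0.06],
    [[0.29,-0.459,-0.06],[0,0,23.3],0.06],
    [[0.29,-0.459,-0.06],[0,0,23.3],0.06],
    [[0.29,-0.459,-0.06],[0,0,23.3],0.06],
    [[0.29,-0.459,-0.06],[0,0,23.3],0.06],
    [[0.29,-0.459,-0.06],[0,0,23.3],0.06],
    [[0.29,-0.459,-0.06],[0,0,23.3],0.06],
    [[0.29,-0.459,-0.06],[0,0,23.3],0.06],
    [[0.29,-0.459,-0.06],[0,0,23.3],0.06],
    [[0.29,-0.459,-0.06],[0,0,23.3],0.06],
    [[0.29,-0.459,-0.06],[0,0,23.3],0.06]
  ]
}}

```text
time_s: 1.15
tool_pos: [0.4214, 0.1848, 0.1464]
orientation: [-1.571, -0.0, 1.725]
ft_force: [0.9, 1.1, 0.1]
grip_width: 0.0598
```

{"method": "play_rows", "body": {
  "steps": [
    [[0.025,-0.039,-0.006],[0,0,0],0.06],
    [[0.025,-0.039,-0.006],[0,0,0],0.06],
    [[0.025,-0.039,-0.006],[0,0,0],0.06],
    [[0.025,-0.039,-0.006],[0,0,0],0.06]
  ]
}}

```text
time_s: 1.48
tool_pos: [0.4454, 0.1476, 0.1404]
orientation: [-1.57, -0.0, 1.723]
ft_force: [0.1, 0.4, 1.2]
grip_width: 0.0598
```

```bash
cat > look.py <<'E'
import sys
from h import *
from workcell import get_obs,camera
n=sys.argv[1]
o=get_obs();print(o['time_s'],np.round(o['tool_pos'],4),np.round(o['orientation'],4),np.round(o['ft_force'],2),round(o['grip_width'],4))
for k in sys.argv[2:]:
    c=camera(k)
    if k=="wrist": c=wcam(c,o)
    pickle.dump(c,open(f"pics/{k}{n}.pkl","wb"));cv2.imwrite(f"pics/{k}{n}.png",cv2.resize(c["pixels"][:,:,::-1],None,fx=1.5,fy=1.5,interpolation=cv2.INTER_CUBIC))
E
python3 look.py 1 wrist
```

```text
1.4833 [0.4454 0.1476 0.1404] [-1.5701e+00 -2.0000e-04  1.7233e+00] [0.1  0.42 1.17] 0.0598
```

View pics/wrist1.png

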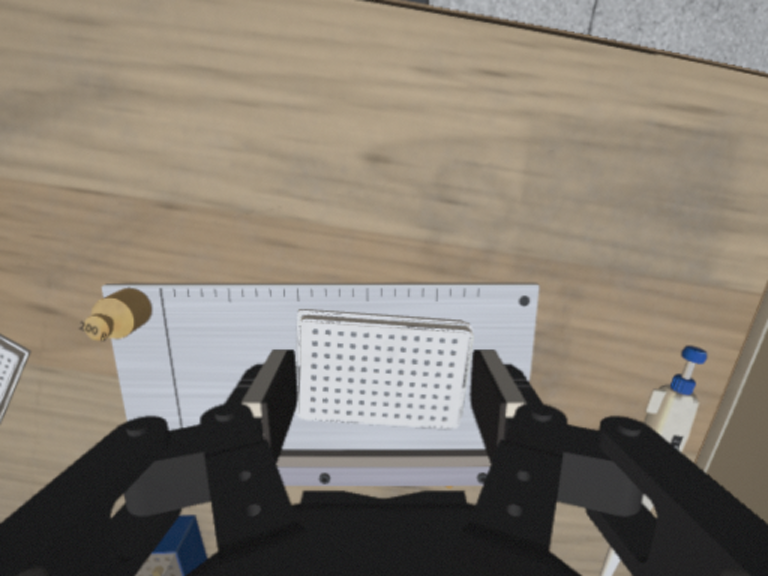

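```bash
python3 - <<'E'
from h import *
c=load("pics/wrist1.pkl");crop(c,60,180,220,300,5,"pics/c3.png");crop(c,185,180,370,300,4.3,"pics/c4.png")
E
```

```text
(no output)
```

View pics/c3.png

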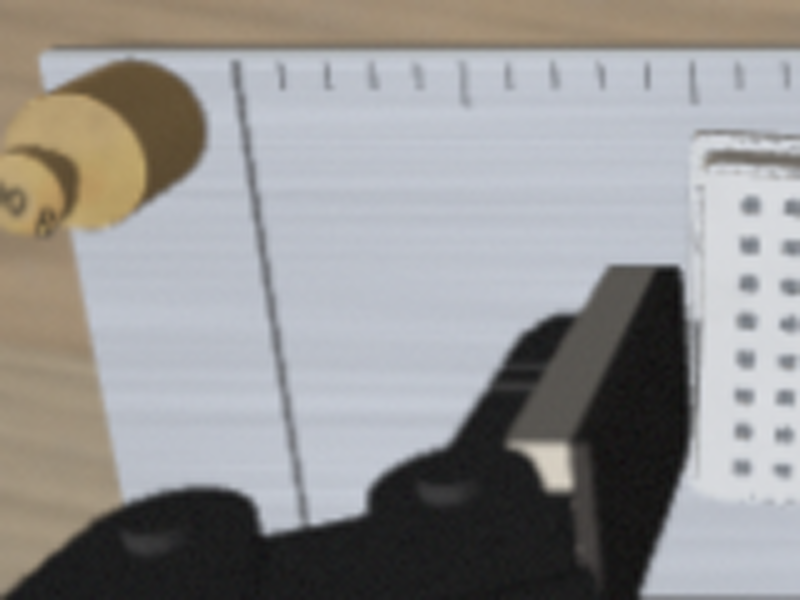

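View pics/c4.png

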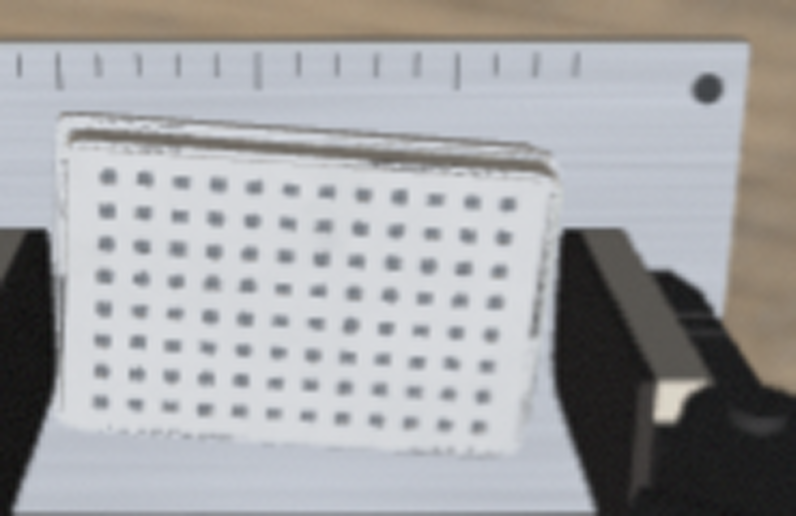

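```bash
python3 - <<'E'
from fit import *
c=load("pics/wrist1.pkl")
a=lambda u,v:(u/5+60-.4,v/5+180-.4)
b=lambda u,v:(u/4.3+185-.4,v/4.3+180-.4)
O=[(c,(-.095,-.16,.008),a(38,48)),(c,(-.095,.16,.008),b(748,42)),(c,(-.093,-.115,.008),a(235,62))]
p,r=fit(O,[.56,.12,.15]);print(p,r.round(1).tolist())
L=unproj(c,[a(235,62),a(305,522)],.008);print("line",L, np.arctan2(*(L[1]-L[0])[1::-1]))
for z in(.008,.012):
  q=unproj(c,[b(60,115),b(550,152)],z);print(z,q,np.linalg.norm(q[1]-q[0]),np.arctan2(*(-(q[1]-q[0])[:2]*[1,-1])))
bd=np.array([.562,.119]);R=np.array([[np.cos(.153),np.sin(.153)],[-np.sin(.153),np.cos(.153)]])
print("plate near corners board frame",(q[:,:2]-p[:2])@R.T)
print("weight",(unproj(c,[a(165,130)],.008)[:,:2]-p[:2])@R.T)
E
```

```text
[0.56214251 0.11717874 0.15337643] [[-1.2, 0.6], [1.7, 0.1], [-0.1, -0.5]]
line [[ 0.48831761 -0.0105349   0.008     ]
 [ 0.60196808  0.00700137  0.008     ]] 0.15309263606726603
0.008 [[0.48933095 0.09044564 0.008     ]
 [0.48024753 0.21566959 0.008     ]] 0.12555296472057004 0.07241060185485378
0.012 [[0.48784177 0.09104013 0.012     ]
 [0.47887755 0.21462081 0.012     ]] 0.12390537915071353 0.0724106018548538
plate near corners board frame [[-0.0774164  -0.01450956]
 [-0.06744175  0.10899368]]
weight [[-0.07678393 -0.13303184]]
```

{"method": "play_rows", "body": {
  "steps": [
    [[0,0,-0.04],[0,0,0],0.06],
    [[0,0,-0.08],[0,0,0],0.06],
    [[0,0,-0.115],[0,0,0],0.06],
    [[0,0,-0.128],[0,0,0],0.06],
    [[0,0,-0.131],[0,0,0],0.06],
    [[0,0,-0.131],[0,0,0],0.06],
    [[0,0,-0.131],[0,0,0],0.06],
    [[0,0,-0.131],[0,0,0],0.06]
  ]
}}

```text
time_s: 2.2
tool_pos: [0.4462, 0.1483, 0.0109]
orientation: [-1.573, -0.0, 1.726]
ft_force: [0.5, 0.8, -0.3]
grip_width: 0.0597
```

```bash
python3 look.py 2 wrist scene
```

```text
2.2 [0.4462 0.1483 0.0109] [-1.5731e+00 -2.0000e-04  1.7256e+00] [ 0.48  0.77 -0.31] 0.0597
```

View pics/wrist2.png

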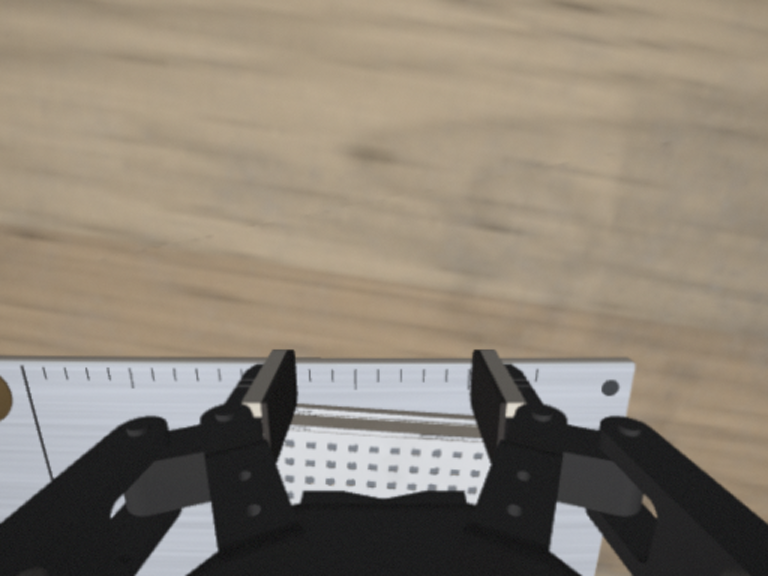

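View pics/scene2.png

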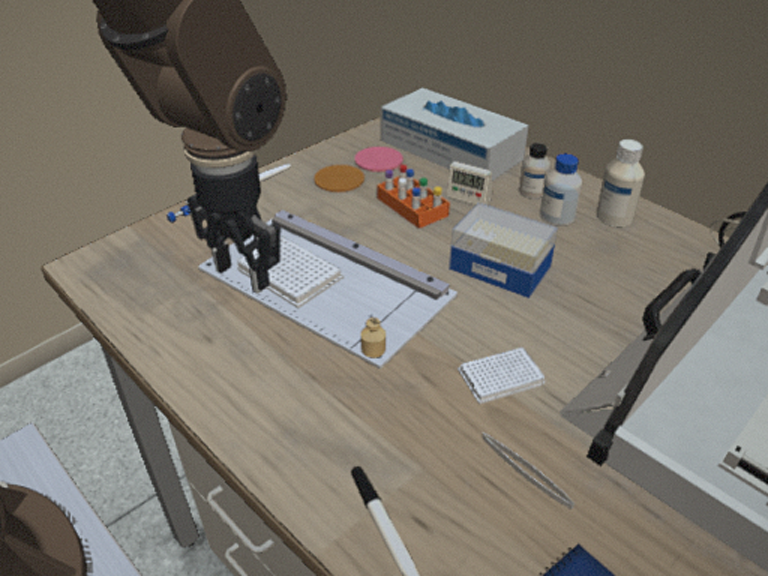

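{"method": "play_rows", "body": {
  "steps": [
    [[0,0,-0.004],[0,0,0],0.06],
    [[0.009,0.0014,-0.004],[0,0,0],0.06],
    [[0.0168,0.0026,-0.004],[0,0,0],0.06],
    [[0.0208,0.0032,-0.004],[0,0,0],0.06],
    [[0.0247,0.0038,-0.004],[0,0,0],0.06],
    [[0.0287,0.0044,-0.004],[0,0,0],0.06],
    [[0.0326,0.005,-0.004],[0,0,0],0.06],
    [[0.0366,0.0056,-0.004],[0,0,0],0.06],
    [[0.0405,0.0062,-0.004],[0,0,0],0.06],
    [[0.0425,0.0066,-0.004],[0,0,0],0.06],
    [[0.0425,0.0066,-0.004],[0,0,0],0.06],
    [[0.0425,0.0066,-0.004],[0,0,0],0.06]
  ]
}}

```text
time_s: 3.3
tool_pos: [0.4881, 0.1543, 0.0055]
orientation: [-1.571, -0.0, 1.725]
ft_force: [-0.5, -0.2, -0.6]
grip_width: 0.0596
```

```bash
python3 look.py 3 wrist top; python3 -c "
from h import *
c=load('pics/top3.pkl');crop(c,128,122,293,230,4.8,'pics/c5.png')"
```

```text
3.3 [0.4881 0.1543 0.0055] [-1.5706e+00 -1.0000e-04  1.7247e+00] [-0.46 -0.18 -0.59] 0.0596
```

View pics/wrist3.png

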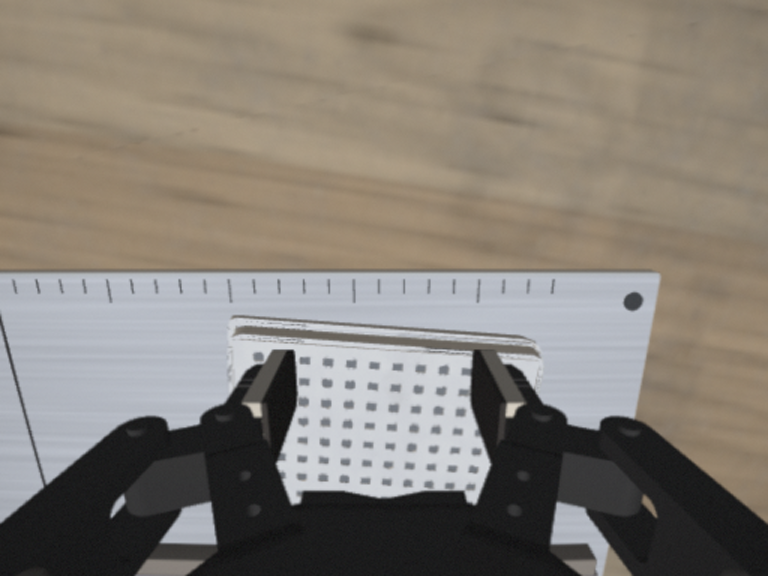

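View pics/c5.png

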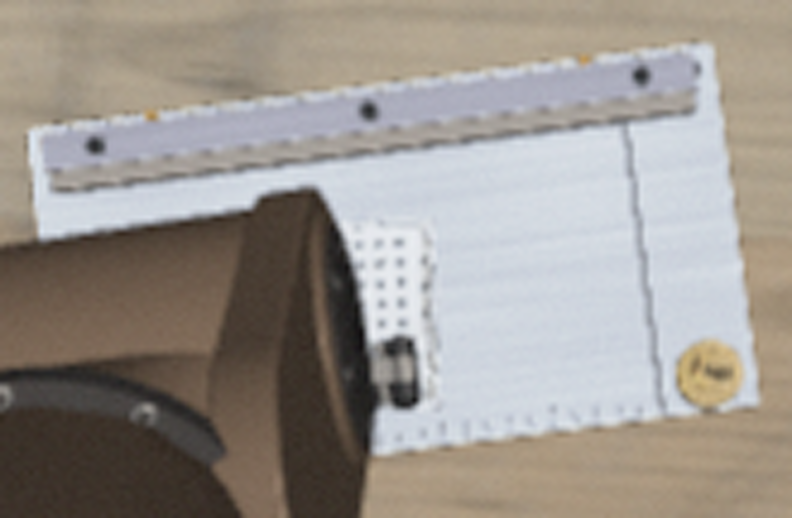

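```bash
python3 - <<'E'
from h import *
c=load("pics/wrist3.pkl")
T=np.array(load("pics/wrist0.pkl")['T_tool_cam']);W=np.linalg.inv(T);d=dict(c);d['R']=W[:3,:3];d['t']=W[:3,3]
for sb in (0,-.005,-.008,-.013,-.02):
  print(sb,[ (proj(d,[x,sb,z])[0]*1.5).round(0).tolist() for x in(.03,.0445) for z in(.011,-.011)])
a=[(232,318),(538,338)]
for z in(.008,.015,.022): print(z,unproj(c,np.array(a)/1.5,z).round(4).tolist())
E
```

```text
0 [[458.0, 309.0], [456.0, 357.0], [493.0, 308.0], [490.0, 357.0]]
-0.005 [[460.0, 313.0], [458.0, 363.0], [496.0, 313.0], [492.0, 362.0]]
-0.008 [[461.0, 315.0], [459.0, 366.0], [498.0, 315.0], [494.0, 366.0]]
-0.013 [[464.0, 320.0], [461.0, 371.0], [501.0, 319.0], [497.0, 371.0]]
-0.02 [[467.0, 326.0], [464.0, 380.0], [506.0, 326.0], [502.0, 380.0]]
0.008 [[0.4897, 0.0907, 0.008], [0.4791, 0.217, 0.008]]
0.015 [[0.4868, 0.0928, 0.015], [0.4766, 0.2139, 0.015]]
0.022 [[0.4838, 0.095, 0.022], [0.4741, 0.2108, 0.022]]
```

{"method": "play_rows", "body": {
  "steps": [
    [[-0.04,-0.006,0],[0,0,0],0.06],
    [[-0.046,-0.007,0],[0,0,0],0.06],
    [[-0.046,-0.007,0],[0,0,0],0.06],
    [[-0.046,-0.007,0],[0,0,0],0.06]
  ]
}}

```text
time_s: 3.73
tool_pos: [0.4427, 0.1474, 0.0058]
orientation: [-1.572, -0.0, 1.725]
ft_force: [0.5, -0.2, -0.1]
grip_width: 0.0599
```

```bash
python3 look.py 4 scene; python3 -c "
from h import *
c=load('pics/scene4.pkl');crop(c,110,110,250,220,5.5,'pics/c6.png')
for sb in (0,.01,.02,.03):
  pass
"
```

```text
3.7333 [0.4427 0.1474 0.0058] [-1.5715e+00 -1.0000e-04  1.7247e+00] [ 0.54 -0.17 -0.06] 0.0599
```

View pics/c6.png

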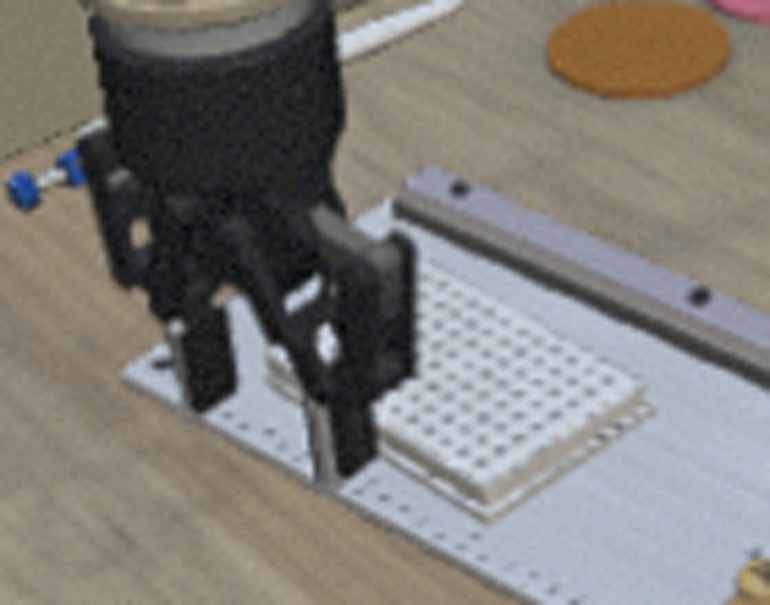

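```bash
python3 - <<'E'
from h import *
from scipy.spatial.transform import Rotation as Ro
c=load('pics/scene4.pkl')
R=Ro.from_euler('xyz',[-1.5715,0,1.7247]).as_matrix();p=np.array([.4427,.1474,.0058])
for sb in(0,.007,.013,.02,.03):
  o=[]
  for x in(-.0445,-.03,.03,.0445):
    for z in(.011,-.011):
      uv=proj(c,p+R@np.array([x,-sb,z]))[0]; o.append(((uv-[110,110])*5.5).round().astype(int).tolist())
  print(sb,o)
E
```

```text
0 [[355, 583], [399, 549], [325, 566], [369, 532], [207, 498], [251, 467], [179, 482], [224, 452]]
0.007 [[352, 568], [397, 534], [322, 550], [367, 517], [204, 483], [249, 452], [176, 467], [221, 437]]
0.013 [[350, 554], [395, 521], [320, 537], [365, 504], [201, 470], [246, 439], [174, 454], [219, 424]]
0.02 [[348, 539], [393, 505], [318, 522], [363, 489], [198, 454], [244, 423], [171, 439], [216, 408]]
0.03 [[345, 516], [390, 483], [314, 499], [360, 466], [194, 432], [240, 401], [167, 417], [212, 386]]
```

{"method": "play_rows", "body": {
  "steps": [
    [[0,0,0.014],[0,0,0],0.0],
    [[0,0,0.014],[0,0,0],0.0],
    [[0,0,0.014],[0,0,0],0.0],
    [[0,0,0.014],[0,0,0],0.0],
    [[0,0,0.014],[0,0,0],0.0],
    [[0,0,0.014],[0,0,0],0.0],
    [[0,0,0.014],[0,0,0],0.0],
    [[0,0,0.014],[0,0,0],0.0]
  ]
}}

```text
time_s: 4.45
tool_pos: [0.4421, 0.1473, 0.0193]
orientation: [-1.57, -0.0, 1.725]
ft_force: [0.4, 0.7, 0.9]
grip_width: 0.0002
```

```bash
python3 look.py 5 scene wrist; python3 -c "
from h import *
c=load('pics/scene5.pkl');crop(c,110,110,250,220,5.5,'pics/c7.png')
from scipy.spatial.transform import Rotation as Ro
from workcell import get_obs
ob=get_obs();R=Ro.from_euler('xyz',ob['orientation']).as_matrix()
for sb in(0,.01,.02):
  print(sb,[((proj(c,ob['tool_pos']+R@np.array([x,-sb,z]))[0]-[110,110])*5.5).round().astype(int).tolist() for x in(-.0145,.0145) for z in (.011,-.011)])
"
```

```text
4.45 [0.4421 0.1473 0.0193] [-1.5704e+00 -1.0000e-04  1.7247e+00] [0.44 0.67 0.94] 0.0002
0 [[287, 519], [332, 486], [230, 486], [275, 455]]
0.01 [[284, 497], [329, 464], [226, 464], [271, 433]]
0.02 [[280, 474], [326, 442], [222, 442], [268, 410]]
```

View pics/c7.png

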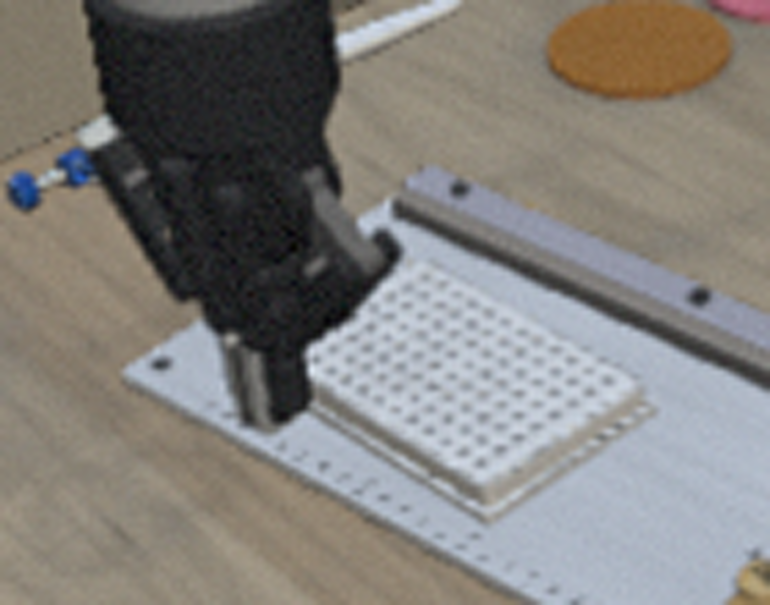

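View pics/wrist5.png

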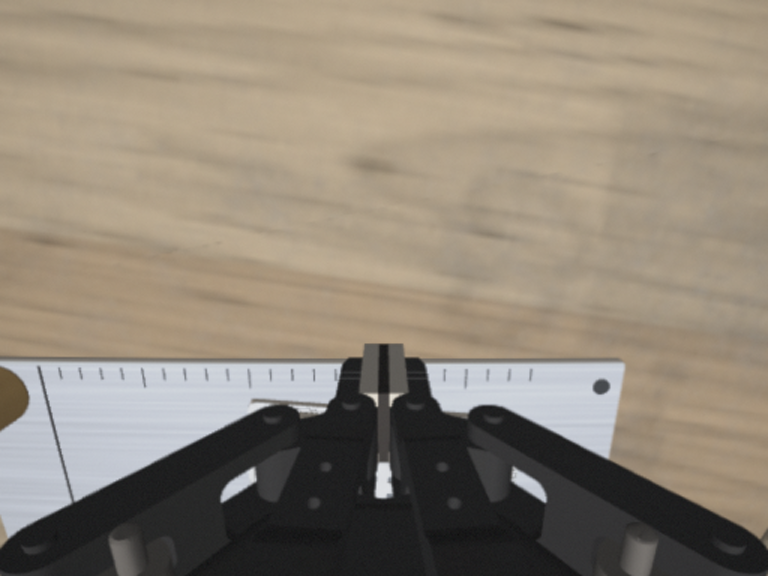

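```bash
python3 - <<'E'
from h import *
from scipy.optimize import least_squares
from workcell import get_obs
from scipy.spatial.transform import Rotation as Ro
ob=get_obs();R=Ro.from_euler('xyz',ob['orientation']).as_matrix();p=ob['tool_pos']
s=load('pics/scene5.pkl');w=load('pics/wrist5.pkl')
crop(s,140,170,180,200,16,'pics/c8.png')
us=np.array([256,430])/5.5+110-.4;uw=np.array([384,345])/1.5
f=lambda X:np.r_[proj(s,X)[0]-us,proj(w,X)[0]-uw]
q=least_squares(f,p);print(q.x.round(4),f(q.x).round(1),"tool",(R.T@(q.x-p)).round(4))
E
```

```text
[0.4334 0.1451 0.051 ] [-0.3  0.3 -0.   0.1] tool [-0.0008 -0.0316  0.009 ]
```

View pics/c8.png

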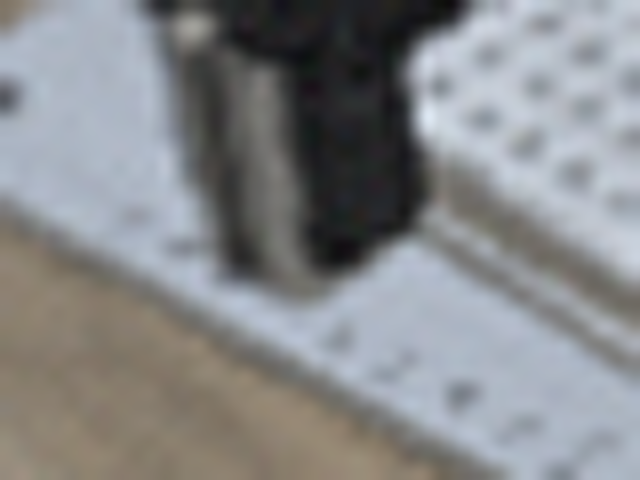

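{"method": "play_rows", "body": {
  "steps": [
    [[0,0,-0.01],[0,0,0],0.06],
    [[0,0,-0.019],[0,0,0],0.06],
    [[0,0,-0.021],[0,0,0],0.06],
    [[0,0,-0.021],[0,0,0],0.06],
    [[0,0,-0.021],[0,0,0],0.06],
    [[0,0,-0.022],[0,0,0],0.06],
    [[0,0,-0.023],[0,0,0],0.06],
    [[0,0,-0.024],[0,0,0],0.06],
    [[0,0,-0.025],[0,0,0],0.06],
    [[0,0,-0.026],[0,0,0],0.06],
    [[0,0,-0.027],[0,0,0],0.06],
    [[0,0,-0.028],[0,0,0],0.06]
  ]
}}

```text
time_s: 5.55
tool_pos: [0.4422, 0.1473, -0.0086]
orientation: [-1.571, -0.0, 1.725]
ft_force: [-0.3, 0.2, 0.2]
grip_width: 0.0601
```

```bash
python3 look.py 6 
```

```text
5.55 [ 0.4422  0.1473 -0.0086] [-1.5708e+00 -1.0000e-04  1.7246e+00] [-0.31  0.17  0.22] 0.0601
```

{"method": "play_rows", "body": {
  "steps": [
    [[0,0,-0.001],[0,0,0],0.06],
    [[0,0,-0.002],[0,0,0],0.06],
    [[0,0,-0.003],[0,0,0],0.06],
    [[0,0,-0.004],[0,0,0],0.06],
    [[0,0,-0.005],[0,0,0],0.06],
    [[0,0,-0.006],[0,0,0],0.06],
    [[0,0,-0.007],[0,0,0],0.06],
    [[0,0,-0.007],[0,0,0],0.06]
  ]
}}

```text
time_s: 6.22
tool_pos: [0.4421, 0.1473, -0.0156]
orientation: [-1.571, -0.0, 1.725]
ft_force: [0.1, -0.0, -1.2]
grip_width: 0.0599
```

```bash
python3 look.py 7 scene wrist; python3 -c "
from h import *
c=load('pics/scene7.pkl');crop(c,110,110,250,220,5.5,'pics/c9.png')"
```

```text
6.2167 [ 0.4421  0.1473 -0.0156] [-1.5706e+00 -1.0000e-04  1.7246e+00] [ 0.09 -0.03 -1.19] 0.0599
```

View pics/c9.png

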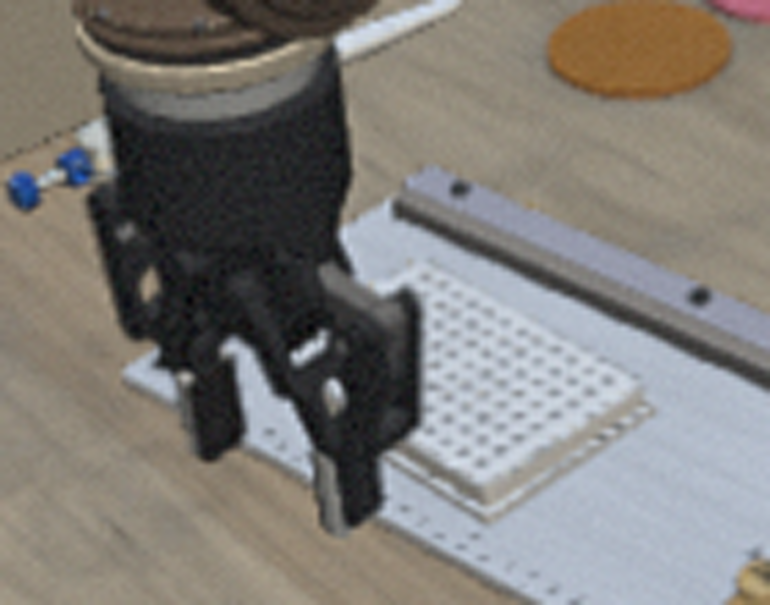

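View pics/wrist7.png

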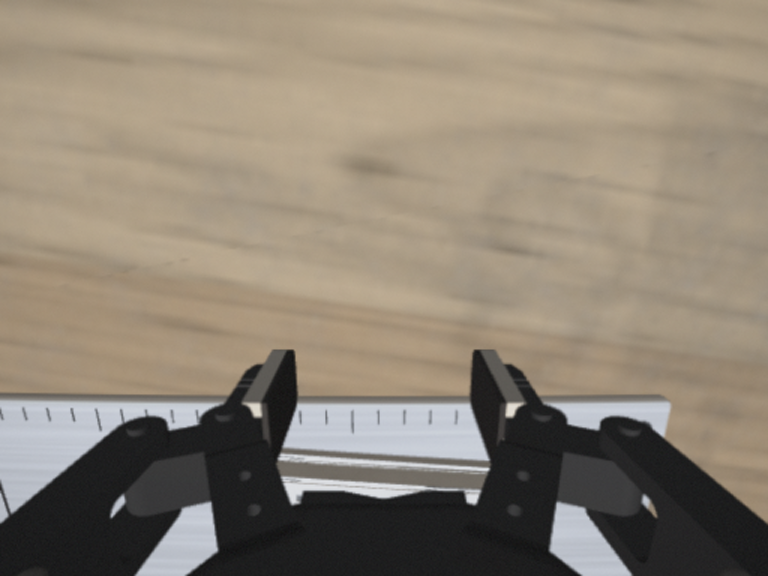

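{"method": "play_rows", "body": {
  "steps": [
    [[0.003,0.0005,-0.001],[0,0,0],0.06],
    [[0.007,0.0011,-0.001],[0,0,0],0.06],
    [[0.011,0.0017,-0.001],[0,0,0],0.06],
    [[0.015,0.0023,-0.001],[0,0,0],0.06],
    [[0.019,0.0029,-0.001],[0,0,0],0.06],
    [[0.023,0.0035,-0.001],[0,0,0],0.06],
    [[0.026,0.004,-0.001],[0,0,0],0.06],
    [[0.029,0.0045,-0.001],[0,0,0],0.06],
    [[0.032,0.0049,-0.001],[0,0,0],0.06],
    [[0.032,0.0049,-0.001],[0,0,0],0.06]
  ]
}}

```text
time_s: 7.15
tool_pos: [0.4748, 0.1523, -0.0165]
orientation: [-1.571, -0.0, 1.725]
ft_force: [0.2, -0.9, -0.2]
grip_width: 0.0598
```

```bash
python3 look.py 8 wrist
```

```text
7.15 [ 0.4748  0.1523 -0.0165] [-1.5713e+00 -1.0000e-04  1.7246e+00] [ 0.19 -0.91 -0.18] 0.0598
```

View pics/wrist8.png

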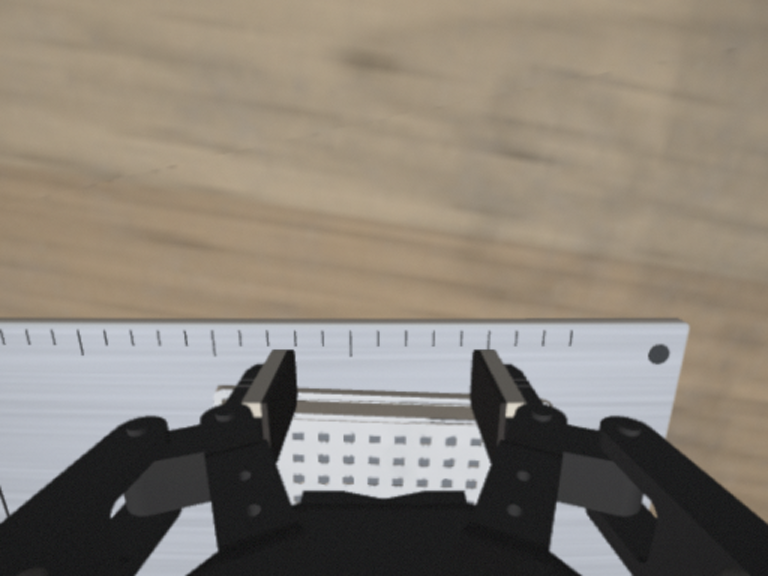

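{"method": "play_rows", "body": {
  "steps": [
    [[0.003,0.0005,0],[0,0,0],0.06],
    [[0.006,0.0009,0],[0,0,0],0.06],
    [[0.009,0.0014,0],[0,0,0],0.06],
    [[0.012,0.0018,0],[0,0,0],0.06],
    [[0.015,0.0023,0],[0,0,0],0.06],
    [[0.0175,0.0027,0],[0,0,0],0.06],
    [[0.0175,0.0027,0],[0,0,0],0.06],
    [[0.0175,0.0027,0],[0,0,0],0.06]
  ]
}}

```text
time_s: 7.87
tool_pos: [0.4918, 0.1549, -0.0165]
orientation: [-1.571, -0.0, 1.725]
ft_force: [0.5, -0.1, 0.4]
grip_width: 0.06
```

```bash
python3 look.py 9 wrist top;  python3 -c "
from h import *
c=load('pics/top9.pkl');crop(c,128,122,293,230,4.8,'pics/c10.png')"
```

```text
7.8667 [ 0.4918  0.1549 -0.0165] [-1.5709e+00 -1.0000e-04  1.7247e+00] [ 0.47 -0.07  0.38] 0.06
```

View pics/wrist9.png

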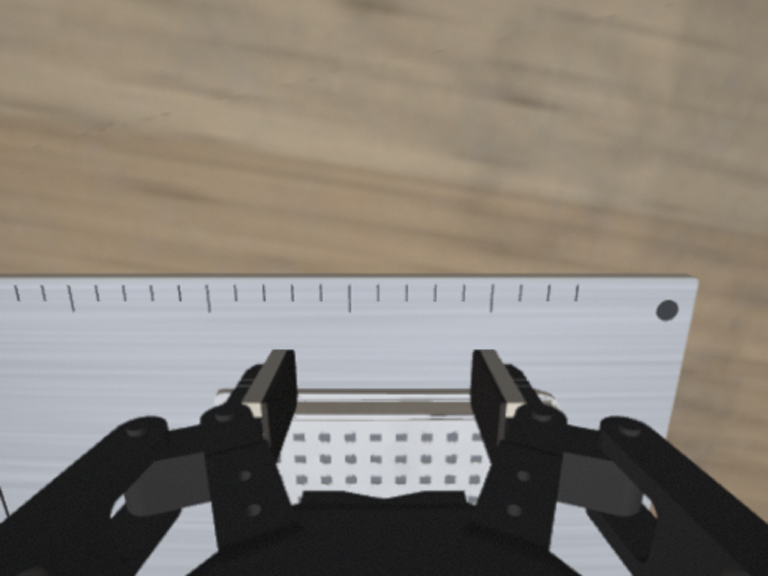

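View pics/c10.png

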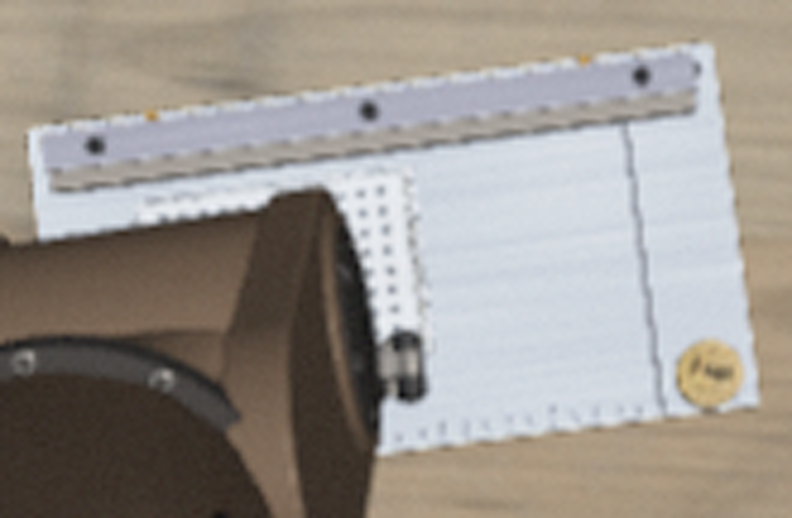

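{"method": "play_rows", "body": {
  "steps": [
    [[0.001,0.0002,0],[0,0,0],0.06],
    [[0.002,0.0003,0],[0,0,0],0.06],
    [[0.003,0.0005,0],[0,0,0],0.06],
    [[0.004,0.0006,0],[0,0,0],0.06],
    [[0.005,0.0008,0],[0,0,0],0.06]
  ]
}}

```text
time_s: 8.38
tool_pos: [0.4968, 0.1557, -0.0165]
orientation: [-1.571, -0.0, 1.725]
ft_force: [-0.7, 0.2, -0.3]
grip_width: 0.0599
```

{"method": "play_rows", "body": {
  "steps": [
    [[0.0006,0.0001,0],[0,0,0],0.06],
    [[0.0012,0.0002,0],[0,0,0],0.06],
    [[0.0012,0.0002,0],[0,0,0],0.06]
  ]
}}

```text
time_s: 8.63
tool_pos: [0.4981, 0.1559, -0.0165]
orientation: [-1.571, -0.0, 1.725]
ft_force: [0.2, -0.1, 0.2]
grip_width: 0.0601
```

{"method": "play_rows", "body": {
  "steps": [
    [[0.0006,0.0001,0],[0,0,0],0.06],
    [[0.0012,0.0002,0],[0,0,0],0.06],
    [[0.0012,0.0002,0],[0,0,0],0.06]
  ]
}}

```text
time_s: 8.88
tool_pos: [0.4992, 0.1561, -0.0165]
orientation: [-1.571, -0.0, 1.725]
ft_force: [0.2, -0.1, 0.1]
grip_width: 0.0603
```

{"method": "play_rows", "body": {
  "steps": [
    [[0.0006,0.0001,0],[0,0,0],0.06],
    [[0.0012,0.0002,0],[0,0,0],0.06],
    [[0.0012,0.0002,0],[0,0,0],0.06]
  ]
}}

```text
time_s: 9.13
tool_pos: [0.5004, 0.1563, -0.0165]
orientation: [-1.571, -0.0, 1.725]
ft_force: [0.1, -0.3, -0.2]
grip_width: 0.0604
```

{"method": "play_rows", "body": {
  "steps": [
    [[0.0006,0.0001,0],[0,0,0],0.06],
    [[0.0012,0.0002,0],[0,0,0],0.06],
    [[0.0012,0.0002,0],[0,0,0],0.06]
  ]
}}

```text
time_s: 9.38
tool_pos: [0.501, 0.1564, -0.0166]
orientation: [-1.57, -0.0, 1.725]
ft_force: [-2.7, -0.1, 0.7]
grip_width: 0.0599
```

```bash
python3 look.py 10 scene top;  python3 -c "
from h import *
c=load('pics/top10.pkl');crop(c,128,122,293,230,4.8,'pics/c11.png')
c=load('pics/scene10.pkl');crop(c,150,120,310,240,4.8,'pics/c12.png')"
```

```text
9.3833 [ 0.501   0.1564 -0.0166] [-1.5695e+00 -1.0000e-04  1.7247e+00] [-2.75 -0.13  0.75] 0.0599
```

View pics/c11.png

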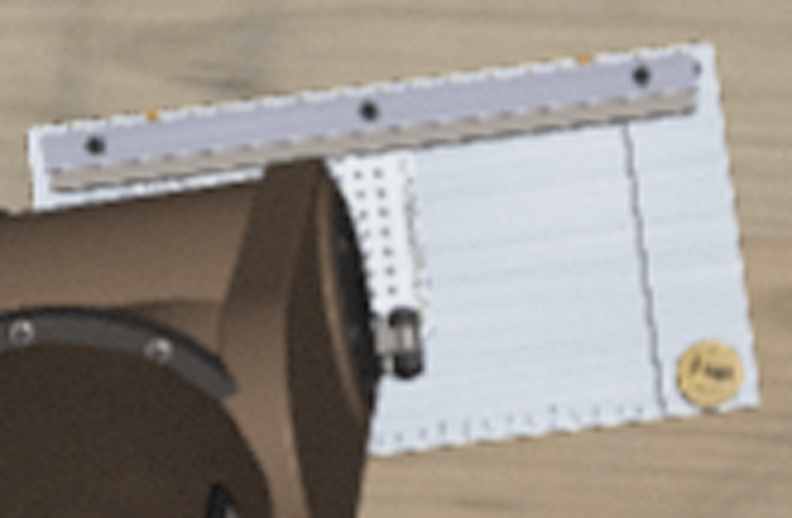

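View pics/c12.png

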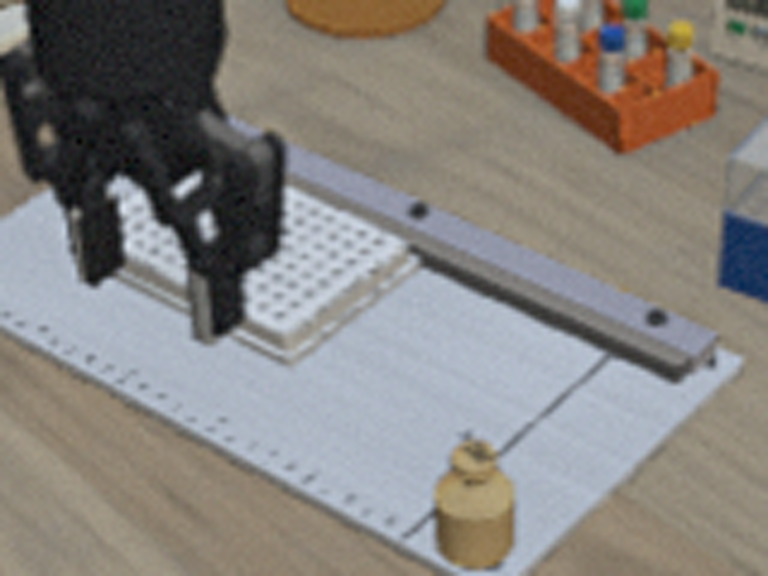

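{"method": "play_rows", "body": {
  "steps": [
    [[0.0004,0.0001,0],[0,0,0],0.06],
    [[0.0008,0.0001,0],[0,0,0],0.06],
    [[0.0008,0.0001,0],[0,0,0],0.06]
  ]
}}

```text
time_s: 9.73
tool_pos: [0.5011, 0.1564, -0.0166]
orientation: [-1.568, -0.0, 1.725]
ft_force: [-6.9, -0.3, 2.8]
grip_width: 0.0599
```

{"method": "play_rows", "body": {
  "steps": [
    [[0.0003,0,0],[0,0,0],0.06],
    [[0.0003,0,0],[0,0,0],0.06],
    [[0.0003,0,0],[0,0,0],0.06]
  ]
}}

```text
time_s: 9.98
tool_pos: [0.5011, 0.1564, -0.0166]
orientation: [-1.568, -0.0, 1.725]
ft_force: [-8.5, -1.7, 3.1]
grip_width: 0.0599
```

{"method": "play_rows", "body": {
  "steps": [
    [[0,0,0],[0,0,0],0.06],
    [[0,0,0],[0,0,0],0.06],
    [[0,0,0],[0,0,0],0.06],
    [[0,0,0],[0,0,0],0.06],
    [[0,0,0],[0,0,0],0.06],
    [[0,0,0],[0,0,0],0.06]
  ]
}}

```text
time_s: 10.48
tool_pos: [0.5011, 0.1564, -0.0166]
orientation: [-1.568, -0.0, 1.725]
ft_force: [-6.9, -0.9, 3.1]
grip_width: 0.0596
```

```bash
python3 look.py 11 wrist
```

```text
10.4833 [ 0.5011  0.1564 -0.0166] [-1.5677e+00 -1.0000e-04  1.7247e+00] [-6.86 -0.89  3.05] 0.0596
```

View pics/wrist11.png

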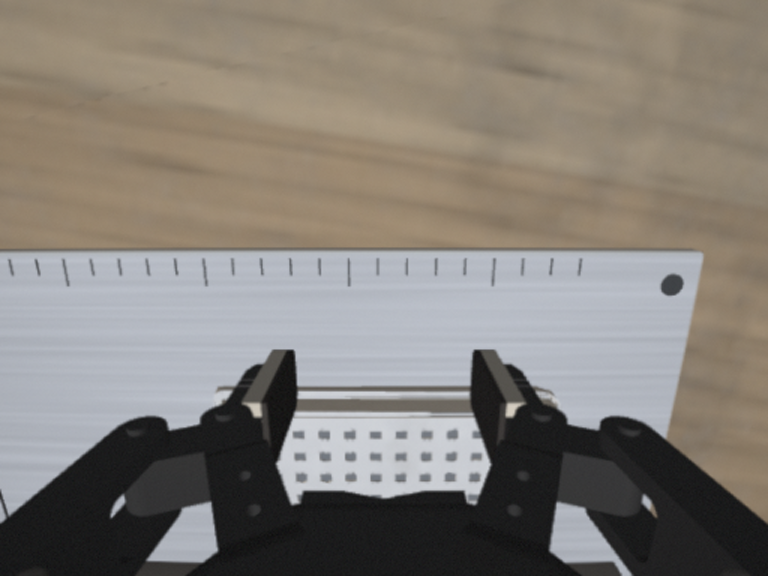

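{"method": "play_rows", "body": {
  "steps": [
    [[0.0003,0,0],[0,0,0],0.06],
    [[0.0003,0,0],[0,0,0],0.06],
    [[0.0003,0,0],[0,0,0],0.06]
  ]
}}

```text
time_s: 10.78
tool_pos: [0.5011, 0.1564, -0.0167]
orientation: [-1.567, -0.0, 1.725]
ft_force: [-8.5, -0.2, 4.3]
grip_width: 0.0603
```

{"method": "play_rows", "body": {
  "steps": [
    [[0,0,0],[0,0,0],0.06]
  ]
}}

```text
time_s: 10.87
tool_pos: [0.5012, 0.1564, -0.0167]
orientation: [-1.567, -0.0, 1.725]
ft_force: [-8.5, -0.3, 4.4]
grip_width: 0.0599
```

{"method": "play_rows", "body": {
  "steps": [
    [[0,0,0],[0,0,0],0.06]
  ]
}}

```text
time_s: 10.95
tool_pos: [0.5012, 0.1564, -0.0167]
orientation: [-1.567, -0.0, 1.725]
ft_force: [-8.3, -1.6, 4.7]
grip_width: 0.06
```

{"method": "play_rows", "body": {
  "steps": [
    [[0,0,0],[0,0,0],0.06]
  ]
}}

```text
time_s: 11.03
tool_pos: [0.5012, 0.1564, -0.0166]
orientation: [-1.567, -0.0, 1.725]
ft_force: [-9.3, -1.0, 4.2]
grip_width: 0.06
```

{"method": "play_rows", "body": {
  "steps": [
    [[0,0,0],[0,0,0],0.06],
    [[0,0,0],[0,0,0],0.06],
    [[0,0,0],[0,0,0],0.06],
    [[0,0,0],[0,0,0],0.06]
  ]
}}

```text
time_s: 11.37
tool_pos: [0.5012, 0.1564, -0.0167]
orientation: [-1.567, -0.0, 1.725]
ft_force: [-9.0, -0.5, 4.5]
grip_width: 0.06
```

{"method": "play_rows", "body": {
  "steps": [
    [[-0.001,-0.0002,0],[0,0,0],0.06],
    [[-0.003,-0.0005,0],[0,0,0],0.06],
    [[-0.012,-0.0018,0],[0,0,0],0.06],
    [[-0.03,-0.0046,0],[0,0,0],0.06],
    [[-0.03,-0.0046,0.035],[0,0,0],0.06],
    [[-0.03,-0.0046,0.07],[0,0,0],0.06],
    [[-0.03,-0.0046,0.11],[0,0,0],0.06],
    [[-0.03,-0.0046,0.13],[0,0,0],0.03],
    [[-0.03,-0.0046,0.13],[0,0,0],0.03]
  ]
}}

```text
time_s: 12.12
tool_pos: [0.4746, 0.1524, 0.1177]
orientation: [-1.579, -0.0, 1.725]
ft_force: [0.1, 0.7, 1.3]
grip_width: 0.037
```

```bash
python3 look.py 12 wrist
```

```text
12.1167 [0.4746 0.1524 0.1177] [-1.5789e+00 -3.0000e-04  1.7248e+00] [0.06 0.69 1.26] 0.037
```

View pics/wrist12.png

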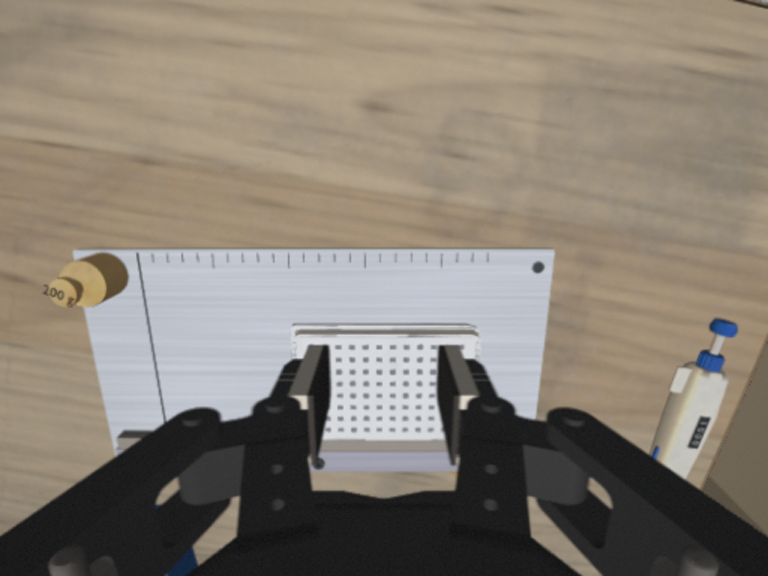

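{"method": "play_rows", "body": {
  "steps": [
    [[0,0,0.02],[0,0,0],0.0],
    [[0,0,0.02],[0,0,0],0.0],
    [[0,0,0.02],[0,0,0],0.0],
    [[0,0,0.02],[0,0,0],0.0]
  ]
}}

```text
time_s: 12.5
tool_pos: [0.4724, 0.1519, 0.1323]
orientation: [-1.569, -0.0, 1.725]
ft_force: [-0.7, -0.1, 0.1]
grip_width: -0.0002
```

```bash
python3 look.py 13 wrist; python3 -c "
from h import *
c=load('pics/wrist13.pkl');crop(c,40,150,200,270,5,'pics/c13.png');crop(c,180,150,380,300,4,'pics/c14.png')"
```

```text
12.5 [0.4724 0.1519 0.1323] [-1.5694e+00 -1.0000e-04  1.7246e+00] [-0.67 -0.1   0.15] -0.0002
```

View pics/c13.png

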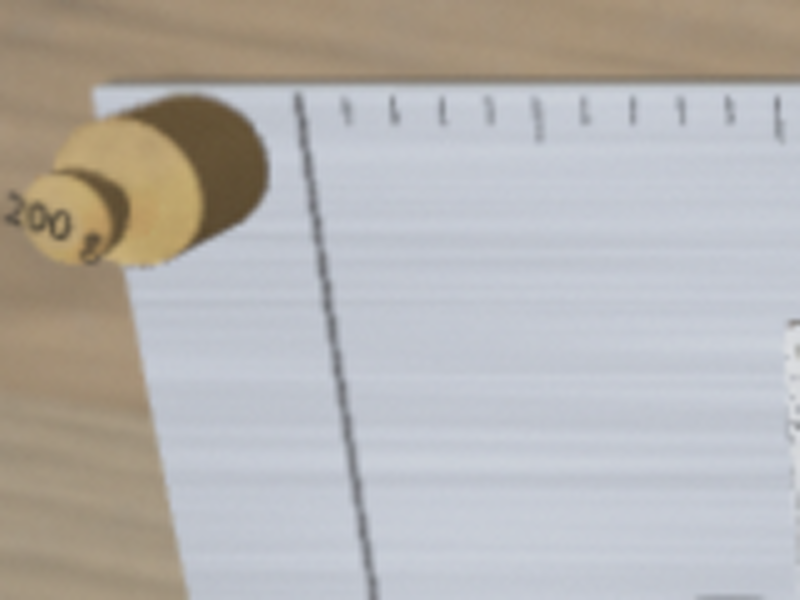

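View pics/c14.png

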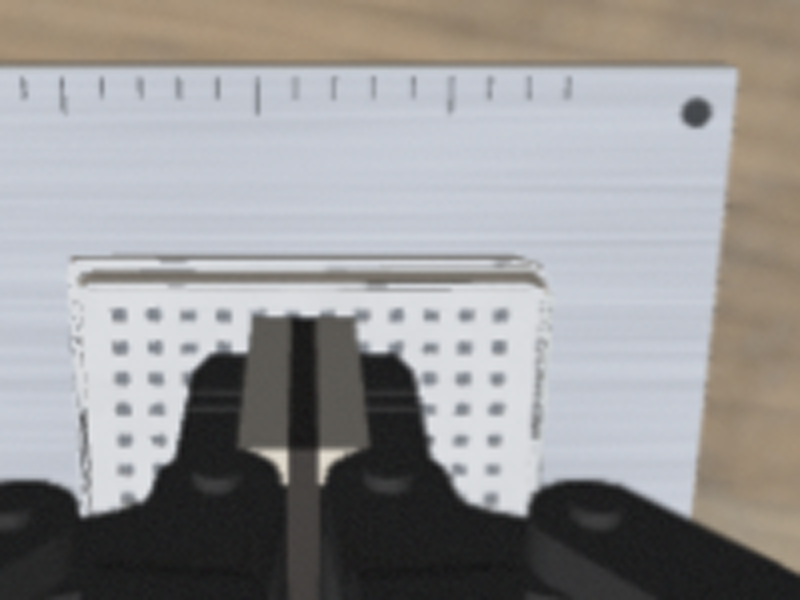

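```bash
python3 - <<'E'
from h import *
c=load("pics/wrist13.pkl")
a=lambda u,v:(u/5+40-.4,v/5+150-.4)
b=lambda u,v:(u/4+180-.4,v/4+150-.4)
L=unproj(c,[a(298,95),a(372,598)],.008)[:,:2];d=L[1]-L[0];d/=np.linalg.norm(d);n=np.array([-d[1],d[0]]);print("line ang",np.arctan2(d[1],d[0]))
g=unproj(c,[a(777,120),b(257,98),b(449,95)],.008)[:,:2];print("grad y",(g-L[0])@n)
print("board edge",(unproj(c,[a(95,87),b(738,68)],.008)[:,:2]-L[0])@n)
for z in(.008,.01,.013):
  q=unproj(c,[b(70,258),a(788,322),b(545,262)],z)[:,:2];print(z,"y",(q-L[0])@n,"x",(q-L[0])@d)
E
```

```text
line ang 0.14858858507192724
grad y [0.09957211 0.14994165 0.19935355]
board edge [-0.04317776  0.27352093]
0.008 y [0.09952538 0.09963881 0.22699294] x [0.04941696 0.04930198 0.04990292]
0.01 y [0.09994244 0.1000551  0.2265509 ] x [0.04866615 0.04855194 0.04914883]
0.013 y [0.10056803 0.10067954 0.22588783] x [0.04753993 0.04742689 0.0480177 ]
```

{"method": "play_rows", "body": {
  "steps": [
    [[0.02,0.03,0],[0,0,0],0.0],
    [[0.04,0.06,0],[0,0,0],0.0],
    [[0.06,0.09,0],[0,0,0],0.0],
    [[0.066,0.0986,0],[0,0,0],0.0],
    [[0.066,0.0986,-0.035],[0,0,0],0.0],
    [[0.066,0.0986,-0.07],[0,0,0],0.0],
    [[0.066,0.0986,-0.1],[0,0,0],0.0],
    [[0.066,0.0986,-0.12],[0,0,0],0.0],
    [[0.066,0.0986,-0.13],[0,0,0],0.0],
    [[0.066,0.0986,-0.134],[0,0,0],0.0],
    [[0.066,0.0986,-0.136],[0,0,0],0.0],
    [[0.066,0.0986,-0.136],[0,0,0],0.0]
  ]
}}

```text
time_s: 13.55
tool_pos: [0.5392, 0.2506, -0.002]
orientation: [-1.571, -0.0, 1.725]
ft_force: [0.5, 0.4, -0.4]
grip_width: 0.0004
```

```bash
python3 look.py 14 scene; python3 -c "
from h import *
c=load('pics/scene14.pkl');crop(c,130,90,290,210,5,'pics/c15.png')"
```

```text
13.55 [ 0.5392  0.2506 -0.002 ] [-1.5715e+00 -2.0000e-04  1.7246e+00] [ 0.5   0.39 -0.38] 0.0004
```

View pics/c15.png

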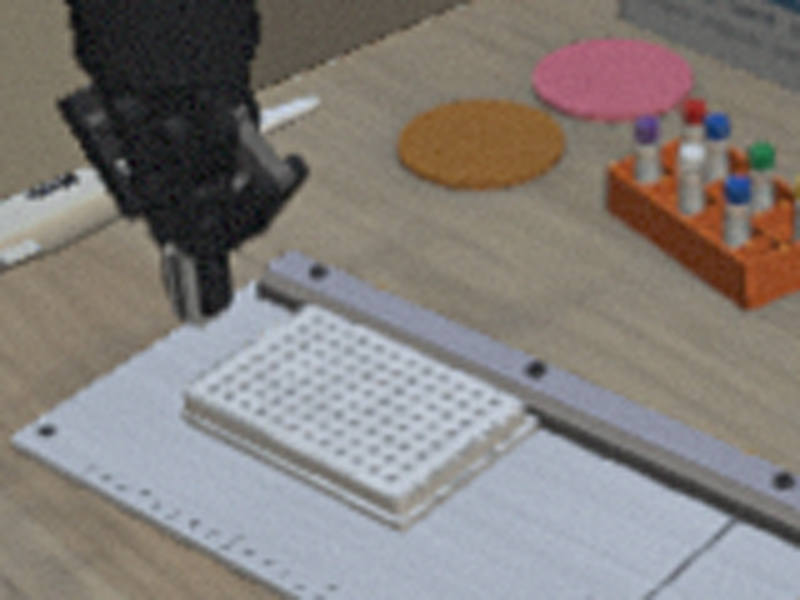

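{"method": "play_rows", "body": {
  "steps": [
    [[0,0,-0.002],[0,0,0],0.0],
    [[0,0,-0.004],[0,0,0],0.0],
    [[0,0,-0.006],[0,0,0],0.0],
    [[0,0,-0.008],[0,0,0],0.0],
    [[0,0,-0.01],[0,0,0],0.0],
    [[0,0,-0.01],[0,0,0],0.0]
  ]
}}

```text
time_s: 14.1
tool_pos: [0.5387, 0.2505, -0.0128]
orientation: [-1.57, -0.0, 1.725]
ft_force: [-1.2, -0.2, -0.6]
grip_width: -0.0
```

{"method": "play_rows", "body": {
  "steps": [
    [[0,0,-0.001],[0,0,0],0.0],
    [[0,0,-0.002],[0,0,0],0.0],
    [[0,0,-0.003],[0,0,0],0.0],
    [[0,0,-0.003],[0,0,0],0.0]
  ]
}}

```text
time_s: 14.43
tool_pos: [0.5388, 0.2506, -0.0157]
orientation: [-1.571, -0.0, 1.725]
ft_force: [-1.0, 0.5, -0.6]
grip_width: 0.0
```

{"method": "play_rows", "body": {
  "steps": [
    [[0.0006,-0.004,0],[0,0,0],0.0],
    [[0.0012,-0.0079,0],[0,0,0],0.0],
    [[0.0018,-0.0119,0],[0,0,0],0.0],
    [[0.0024,-0.0158,0],[0,0,0],0.0],
    [[0.0031,-0.0198,0],[0,0,0],0.0],
    [[0.0037,-0.0237,0],[0,0,0],0.0],
    [[0.0043,-0.0277,0],[0,0,0],0.0],
    [[0.0049,-0.0316,0],[0,0,0],0.0],
    [[0.0055,-0.0356,0],[0,0,0],0.0],
    [[0.0061,-0.0395,0],[0,0,0],0.0],
    [[0.0061,-0.0395,0],[0,0,0],0.0]
  ]
}}

```text
time_s: 15.35
tool_pos: [0.5452, 0.2104, -0.0155]
orientation: [-1.571, -0.0, 1.724]
ft_force: [0.3, 0.3, 0.2]
grip_width: 0.0004
```

```bash
python3 look.py 15 wrist scene; python3 -c "
from h import *
c=load('pics/scene15.pkl');crop(c,150,100,310,220,5,'pics/c16.png')"
```

```text
15.35 [ 0.5452  0.2104 -0.0155] [-1.5708 -0.      1.7241] [0.3  0.25 0.23] 0.0004
```

View pics/c16.png

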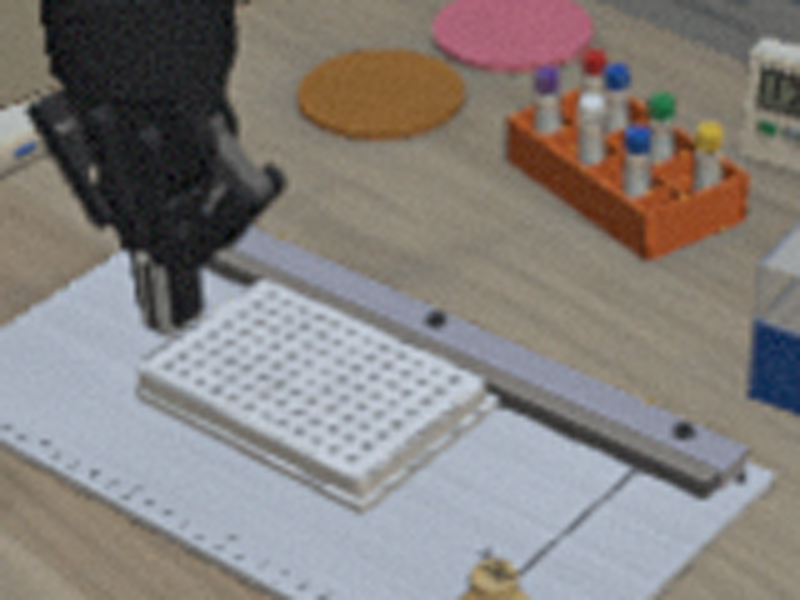

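View pics/wrist15.png

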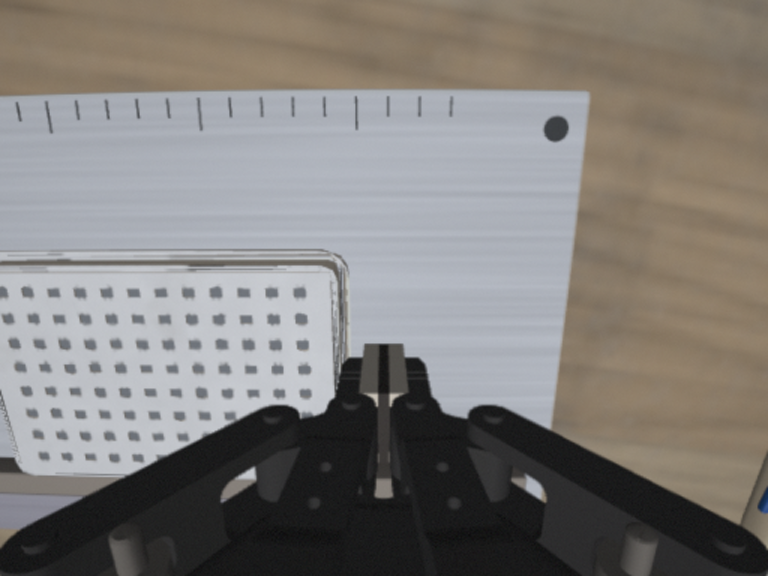

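```bash
cat > m.py <<'E'
from h import *
def end(c,g,q,zs=(.008,.011)):
    # g: two (pixel,y) graduation marks at z=.008
    G=unproj(c,[x[0] for x in g],.008)[:,:2];u=G[1]-G[0];L=np.linalg.norm(u);u/=L
    print("len",L,"true",g[1][1]-g[0][1],"dir",np.arctan2(-u[0],u[1]))
    for z in zs:
        Q=unproj(c,q,z)[:,:2];s=(g[1][1]-g[0][1])/L
        n=np.array([u[1],-u[0]])
        print(z,"y",(g[0][1]+(Q-G[0])@u*s).round(4),"x from grads",((Q-G[0])@n).round(4))
E
python3 - <<'E'
from m import *
c=load("pics/wrist15.pkl")
f=lambda u,v:(u/1.5-.17,v/1.5-.17)
end(c,[(f(47,102),.1),(f(356,97),.2)],[f(348,262),f(350,345)])
E
```

```text
len 0.09958671296015449 true 0.1 dir 0.15417192369816685
0.008 y [0.1963 0.1963] x from grads [0.0531 0.084 ]
0.011 y [0.1966 0.1966] x from grads [0.0524 0.0827]
```

{"method": "play_rows", "body": {
  "steps": [
    [[0.0006,-0.004,0],[0,0,0],0.0],
    [[0.0012,-0.0079,0],[0,0,0],0.0],
    [[0.0018,-0.0119,0],[0,0,0],0.0],
    [[0.0024,-0.0158,0],[0,0,0],0.0],
    [[0.0031,-0.0198,0],[0,0,0],0.0],
    [[0.0037,-0.0237,0],[0,0,0],0.0],
    [[0.0043,-0.0277,0],[0,0,0],0.0],
    [[0.0049,-0.0316,0],[0,0,0],0.0],
    [[0.0055,-0.0356,0],[0,0,0],0.0],
    [[0.0061,-0.0395,0],[0,0,0],0.0],
    [[0.0067,-0.0435,0],[0,0,0],0.0],
    [[0.0067,-0.0435,0],[0,0,0],0.0]
  ]
}}

```text
time_s: 16.45
tool_pos: [0.5519, 0.1669, -0.0155]
orientation: [-1.571, -0.0, 1.724]
ft_force: [0.1, 0.2, 0.1]
grip_width: -0.0
```

{"method": "play_rows", "body": {
  "steps": [
    [[0.0006,-0.004,0],[0,0,0],0.0],
    [[0.0012,-0.0079,0],[0,0,0],0.0],
    [[0.0018,-0.0119,0],[0,0,0],0.0],
    [[0.0022,-0.014,0],[0,0,0],0.0],
    [[0.0022,-0.014,0],[0,0,0],0.0],
    [[0.0022,-0.014,0],[0,0,0],0.0]
  ]
}}

```text
time_s: 16.95
tool_pos: [0.5539, 0.1534, -0.0155]
orientation: [-1.571, -0.0, 1.724]
ft_force: [0.3, 0.1, -0.9]
grip_width: -0.0001
```

```bash
python3 look.py 16 wrist top; python3 -c "
from h import *
c=load('pics/top16.pkl');crop(c,170,122,293,222,6,'pics/c17.png')"
```

```text
16.95 [ 0.5539  0.1534 -0.0155] [-1.5708e+00 -1.0000e-04  1.7243e+00] [ 0.35  0.05 -0.88] -0.0001
```

View pics/c17.png

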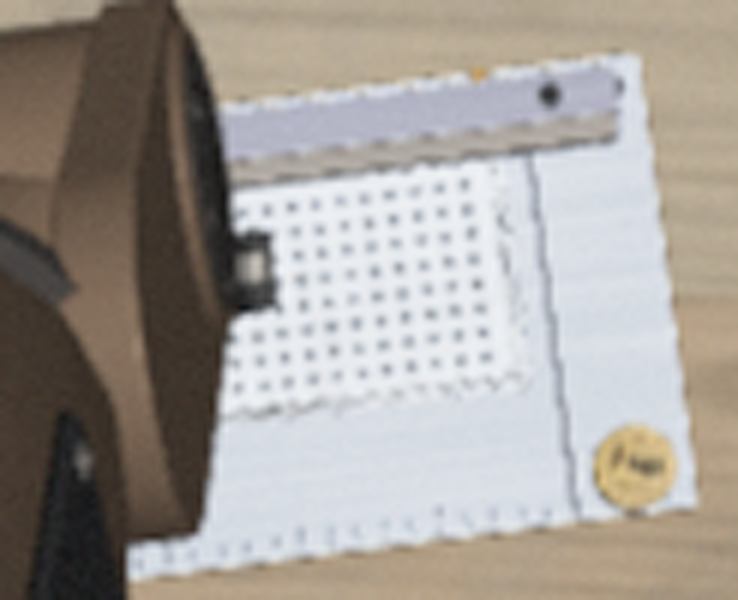

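View pics/wrist16.png

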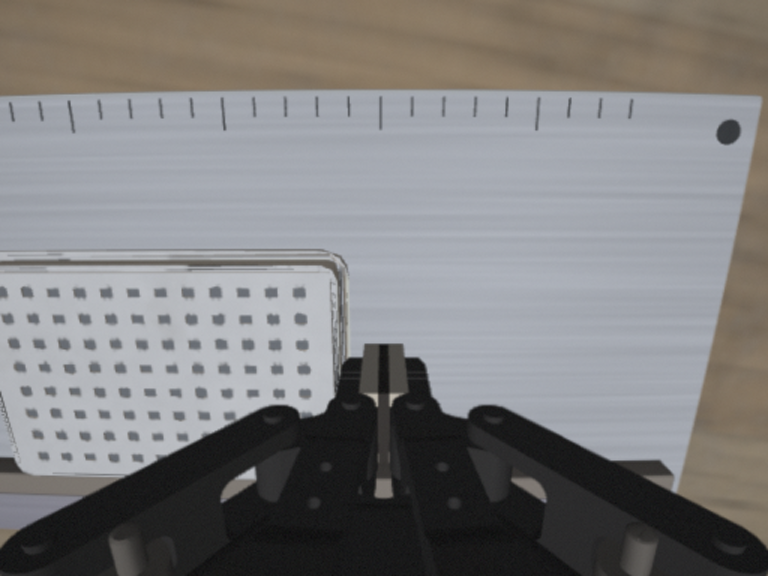

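```bash
python3 - <<'E'
from m import *
c=load("pics/wrist16.pkl")
f=lambda u,v:(u/1.5-.17,v/1.5-.17)
end(c,[(f(69,102),.05),(f(537,97),.2)],[f(348,262),f(350,345)])
crop(c,190,50,270,110,10,'pics/c18.png');crop(c,200,160,260,205,13,'pics/c19.png')
t=load("pics/top16.pkl")
g=lambda u,v:(u/6+170-.4,v/6+122-.4)
L=unproj(t,[g(531,155),g(577,513)],.008)[:,:2]
for z in (.008,.022):
  q=unproj(t,[g(528,378),g(505,165)],z)[:,:2];d=L[0]-L[1];d/=np.linalg.norm(d);print("top",z,(q-L[1])@np.array([-d[1],d[0]]))
E
```

```text
len 0.14916162364198368 true 0.15000000000000002 dir 0.15717276201205835
0.008 y [0.1389 0.1388] x from grads [0.0531 0.0841]
0.011 y [0.1391 0.1391] x from grads [0.0524 0.0828]
top 0.008 [0.01150171 0.00998777]
top 0.022 [0.01154755 0.01005793]
```

View pics/c18.png

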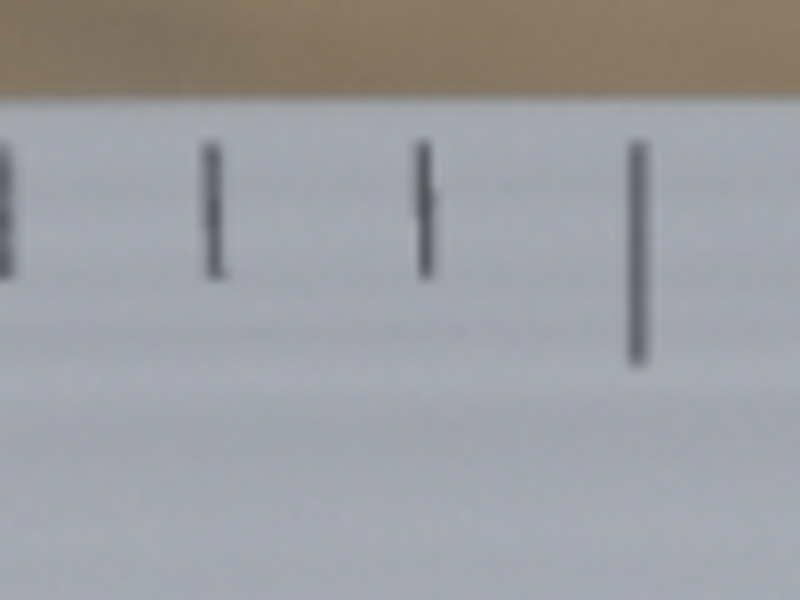

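View pics/c19.png

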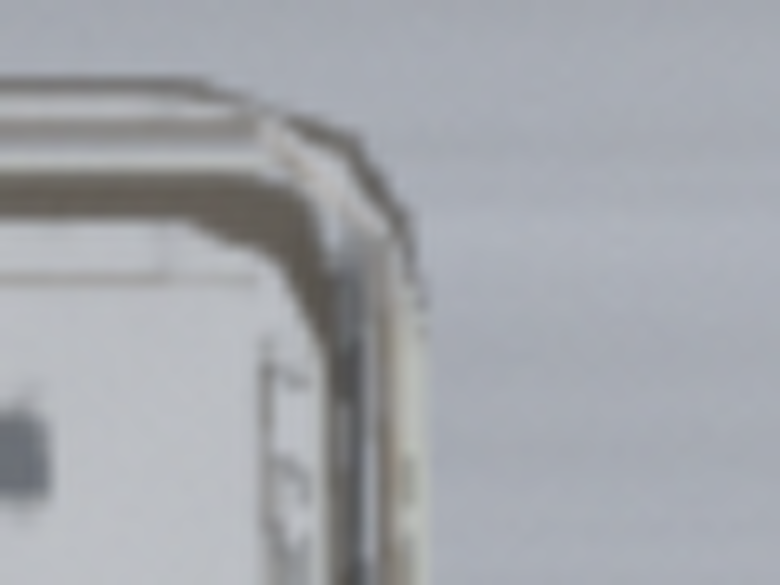

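{"method": "play_rows", "body": {
  "steps": [
    [[0.0003,-0.002,0],[0,0,0],0.0],
    [[0.0006,-0.004,0],[0,0,0],0.0],
    [[0.0009,-0.006,0],[0,0,0],0.0],
    [[0.0012,-0.0075,0],[0,0,0],0.0],
    [[0.0014,-0.0089,0],[0,0,0],0.0],
    [[0.0014,-0.0089,0],[0,0,0],0.0],
    [[0.0014,-0.0089,0],[0,0,0],0.0]
  ]
}}

```text
time_s: 17.63
tool_pos: [0.5553, 0.1446, -0.0155]
orientation: [-1.571, -0.0, 1.724]
ft_force: [-0.3, 0.2, 0.4]
grip_width: 0.0002
```

```bash
python3 look.py 17 wrist top scene; python3 -c "
from h import *
c=load('pics/top17.pkl');crop(c,230,125,290,215,6.6,'pics/c20.png')
c=load('pics/scene17.pkl');crop(c,200,140,310,240,6,'pics/c21.png')
c=load('pics/wrist17.pkl');crop(c,0,40,400,230,2,'pics/c22.png')"
```

```text
17.6333 [ 0.5553  0.1446 -0.0155] [-1.5708e+00 -1.0000e-04  1.7245e+00] [-0.26  0.15  0.43] 0.0002
```

View pics/c20.png

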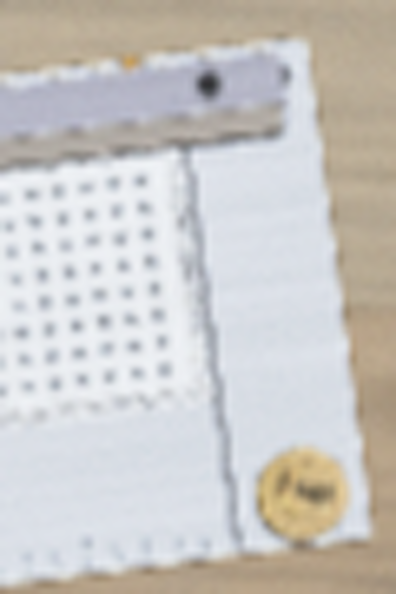

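View pics/c21.png

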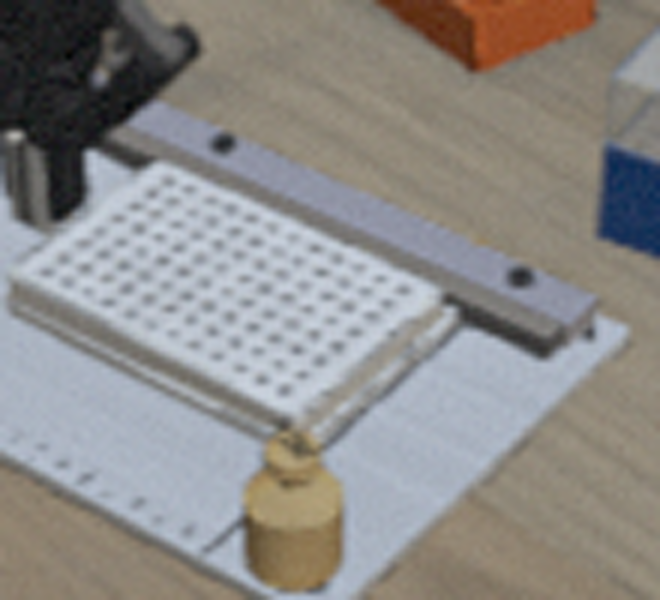

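View pics/c22.png

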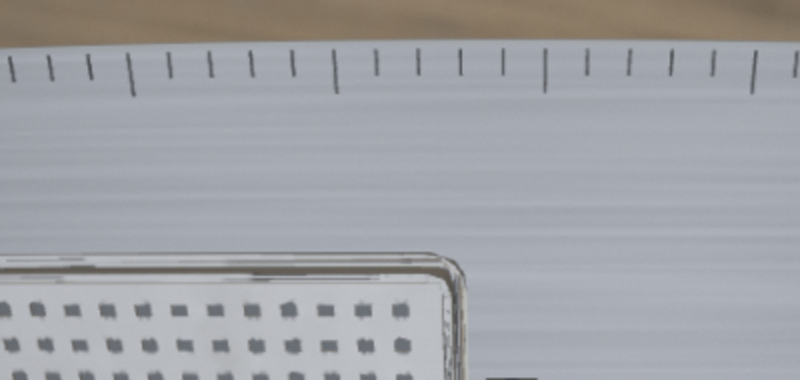

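```bash
python3 - <<'E'
from m import *
c=load("pics/wrist17.pkl")
f=lambda u,v:(u/2-.25,v/2+40-.25)
# edge near-left, at rounded corner end and lower
end(c,[(f(335,72),.1),(f(545,70),.15)],[f(467,300),f(467,340),f(467,375)])
M=unproj(c,[f(128,75),f(335,72),f(545,70),f(753,70)],.008)[:,:2]
ey=np.array([-np.sin(.1535),np.cos(.1535)])
Q=unproj(c,[f(467,300),f(467,375)],.009)[:,:2]
print("marks",M@ey,"edge",Q@ey, np.interp(Q@ey,M@ey,[.05,.1,.15,.2]))
t=load("pics/top17.pkl");g=lambda u,v:(u/6.6+230-.4,v/6.6+125-.4)
L=unproj(t,[g(188,155),g(238,545)],.008)[:,:2];d=L[0]-L[1];d/=np.linalg.norm(d)
q=unproj(t,[g(207,385),g(180,165)],.010)[:,:2];print("top",(q-L[1])@np.array([-d[1],d[0]]))
E
```

```text
len 0.049956890922440766 true 0.04999999999999999 dir 0.15895763053008077
0.008 y [0.1301 0.1298 0.1295] x from grads [0.0566 0.0677 0.0779]
0.011 y [0.1303 0.13   0.1298] x from grads [0.0557 0.0667 0.0766]
marks [-0.03571278  0.01486667  0.06482282  0.11449641] edge [0.04529633 0.04485095] [0.13045637 0.1300106 ]
top [0.00348623 0.00311327]
```

{"method": "play_rows", "body": {
  "steps": [
    [[0.0002,-0.0012,0],[0,0,0],0.0],
    [[0.0004,-0.0023,0],[0,0,0],0.0],
    [[0.0004,-0.0023,0],[0,0,0],0.0],
    [[0.0004,-0.0023,0],[0,0,0],0.0]
  ]
}}

```text
time_s: 18.12
tool_pos: [0.5557, 0.1423, -0.0155]
orientation: [-1.571, -0.0, 1.725]
ft_force: [0.9, 0.1, 0.2]
grip_width: 0.0003
```

{"method": "play_rows", "body": {
  "steps": [
    [[-0.001,0.006,0],[0,0,0],0.0],
    [[-0.003,0.02,0],[0,0,0],0.0],
    [[-0.005,0.03,0.01],[0,0,0],0.0],
    [[-0.005,0.03,0.05],[0,0,0],0.0],
    [[-0.005,0.03,0.09],[0,0,0],0.0],
    [[-0.025,0.02,0.13],[0,0,0],0.0],
    [[-0.055,0.0,0.145],[0,0,0],0.0],
    [[-0.07,-0.02,0.145],[0,0,0],0.0],
    [[-0.08,-0.04,0.145],[0,0,0],0.0],
    [[-0.085,-0.05,0.145],[0,0,0],0.0],
    [[-0.085,-0.05,0.145],[0,0,0],0.0],
    [[-0.085,-0.05,0.145],[0,0,0],0.0]
  ]
}}

```text
time_s: 19.12
tool_pos: [0.4712, 0.0929, 0.1299]
orientation: [-1.571, -0.0, 1.724]
ft_force: [-0.1, 0.0, 0.2]
grip_width: -0.0002
```

```bash
python3 look.py 18 wrist; python3 -c "
from h import *
c=load('pics/wrist18.pkl');crop(c,120,150,280,270,5,'pics/c23.png')"
```

```text
19.1167 [0.4712 0.0929 0.1299] [-1.5715e+00 -2.0000e-04  1.7240e+00] [-0.08  0.01  0.21] -0.0002
```

View pics/wrist18.png

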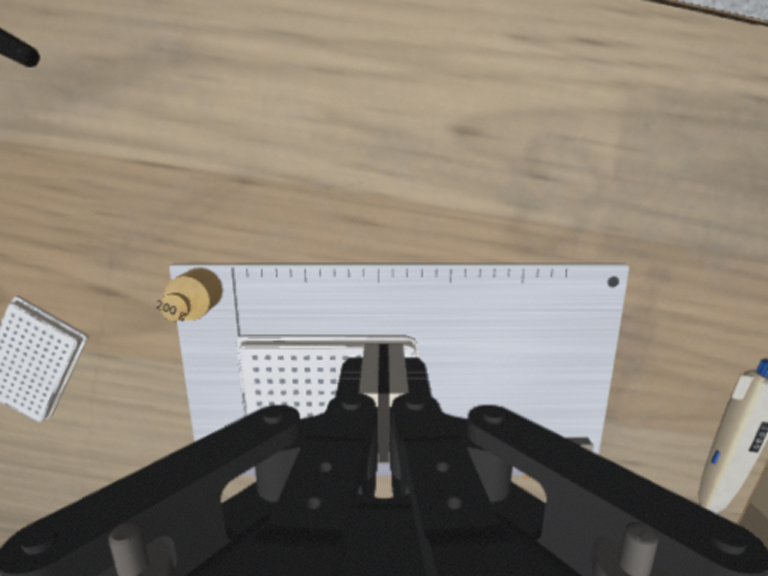

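View pics/c23.png

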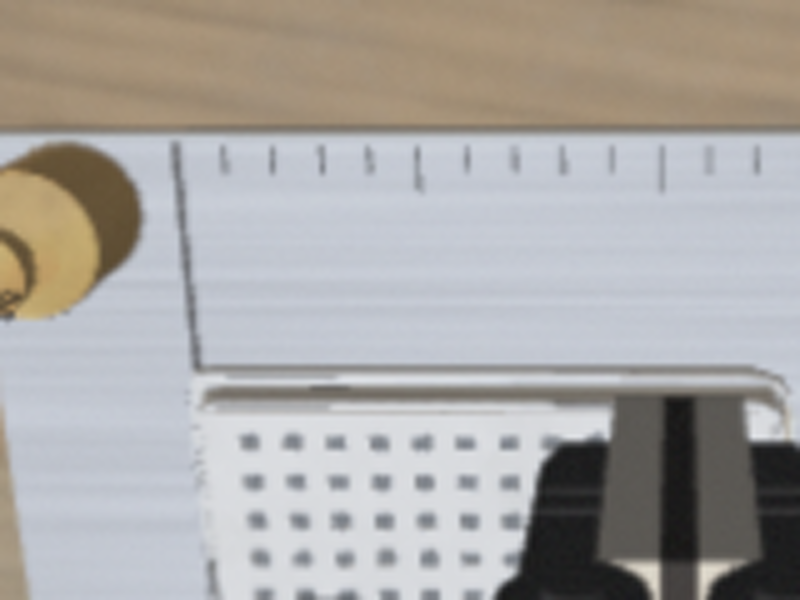

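{"method": "play_rows", "body": {
  "steps": [
    [[0.0126,-0.026,0],[0,0,0],0.06],
    [[0.0126,-0.026,0],[0,0,0],0.06],
    [[0.0126,-0.026,-0.03],[0,0,0],0.06],
    [[0.0126,-0.026,-0.065],[0,0,0],0.06],
    [[0.0126,-0.026,-0.1],[0,0,0],0.06],
    [[0.0126,-0.026,-0.125],[0,0,0],0.06],
    [[0.0126,-0.026,-0.138],[0,0,0],0.06],
    [[0.0126,-0.026,-0.144],[0,0,0],0.06],
    [[0.0126,-0.026,-0.1464],[0,0,0],0.06],
    [[0.0126,-0.026,-0.1464],[0,0,0],0.06],
    [[0.0126,-0.026,-0.1464],[0,0,0],0.06]
  ]
}}

```text
time_s: 20.08
tool_pos: [0.4839, 0.0667, -0.0162]
orientation: [-1.572, 0.0, 1.725]
ft_force: [-0.5, -1.0, 0.2]
grip_width: 0.06
```

```bash
python3 look.py 19 wrist scene; python3 -c "
from h import *
c=load('pics/scene19.pkl');crop(c,150,110,310,230,5,'pics/c24.png')"
```

```text
20.0833 [ 0.4839  0.0667 -0.0162] [-1.5719e+00  1.0000e-04  1.7250e+00] [-0.55 -1.01  0.2 ] 0.06
```

View pics/c24.png

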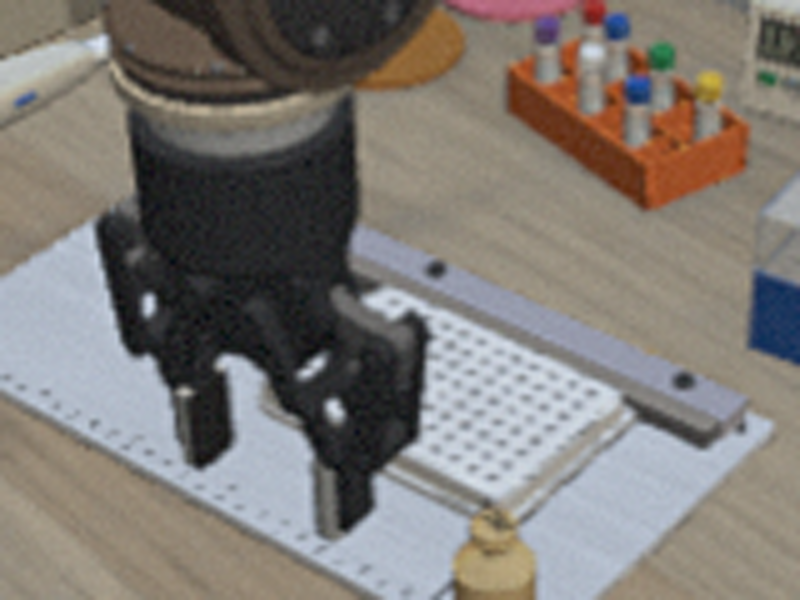

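View pics/wrist19.png

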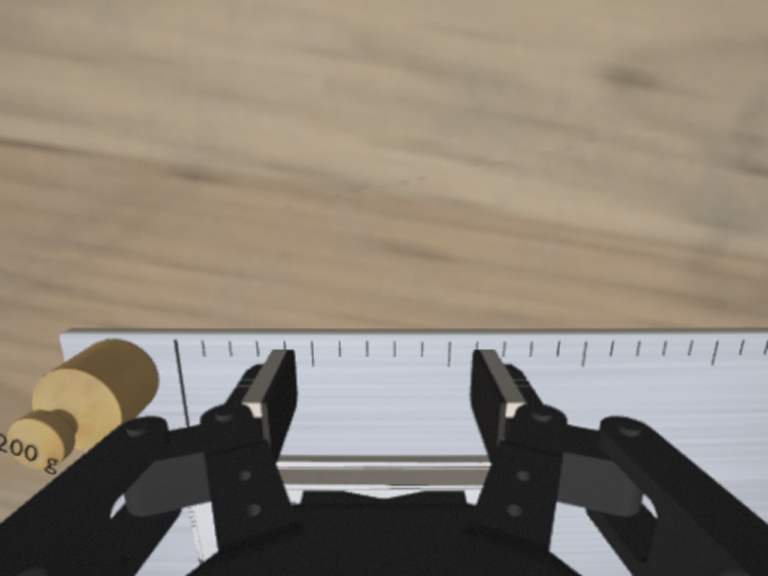

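{"method": "play_rows", "body": {
  "steps": [
    [[0.005,0.0008,0],[0,0,0],0.06],
    [[0.01,0.0015,0],[0,0,0],0.06],
    [[0.015,0.0023,0],[0,0,0],0.06],
    [[0.02,0.0031,0],[0,0,0],0.06],
    [[0.0235,0.0036,0],[0,0,0],0.06],
    [[0.026,0.004,0],[0,0,0],0.06],
    [[0.0272,0.0042,0],[0,0,0],0.06],
    [[0.0277,0.0043,0],[0,0,0],0.06],
    [[0.0277,0.0043,0],[0,0,0],0.06]
  ]
}}

```text
time_s: 20.93
tool_pos: [0.5109, 0.0707, -0.0169]
orientation: [-1.571, -0.0, 1.725]
ft_force: [0.2, -0.1, -1.0]
grip_width: 0.0601
```

{"method": "play_rows", "body": {
  "steps": [
    [[0.0006,0.0001,0],[0,0,0],0.06],
    [[0.0012,0.0002,0],[0,0,0],0.06],
    [[0.0012,0.0002,0],[0,0,0],0.06]
  ]
}}

```text
time_s: 21.18
tool_pos: [0.5123, 0.0709, -0.0168]
orientation: [-1.571, -0.0, 1.725]
ft_force: [-0.4, -0.1, 0.7]
grip_width: 0.06
```

{"method": "play_rows", "body": {
  "steps": [
    [[0.0005,0.0001,0],[0,0,0],0.06],
    [[0.001,0.0002,0],[0,0,0],0.06],
    [[0.001,0.0002,0],[0,0,0],0.06]
  ]
}}

```text
time_s: 21.43
tool_pos: [0.5133, 0.0711, -0.0169]
orientation: [-1.571, -0.0, 1.725]
ft_force: [0.5, -0.5, -0.0]
grip_width: 0.0599
```

{"method": "play_rows", "body": {
  "steps": [
    [[0.0005,0.0001,0],[0,0,0],0.06],
    [[0.001,0.0002,0],[0,0,0],0.06],
    [[0.001,0.0002,0],[0,0,0],0.06]
  ]
}}

```text
time_s: 21.68
tool_pos: [0.5141, 0.0713, -0.0169]
orientation: [-1.57, -0.0, 1.725]
ft_force: [-1.2, -1.1, -0.1]
grip_width: 0.06
```

{"method": "play_rows", "body": {
  "steps": [
    [[0.0004,0.0001,0],[0,0,0],0.06],
    [[0.0007,0.0001,0],[0,0,0],0.06],
    [[0.0007,0.0001,0],[0,0,0],0.06]
  ]
}}

```text
time_s: 21.93
tool_pos: [0.5142, 0.0713, -0.017]
orientation: [-1.569, -0.0, 1.725]
ft_force: [-5.1, -0.6, 1.9]
grip_width: 0.06
```

{"method": "play_rows", "body": {
  "steps": [
    [[0.0002,0,0],[0,0,0],0.06],
    [[0.0004,0.0001,0],[0,0,0],0.06],
    [[0.0004,0.0001,0],[0,0,0],0.06]
  ]
}}

```text
time_s: 22.18
tool_pos: [0.5142, 0.0714, -0.017]
orientation: [-1.568, -0.0, 1.725]
ft_force: [-7.4, -2.0, 3.7]
grip_width: 0.06
```

{"method": "play_rows", "body": {
  "steps": [
    [[0.0002,0,0],[0,0,0],0.06],
    [[0.0002,0,0],[0,0,0],0.06],
    [[0.0002,0,0],[0,0,0],0.06]
  ]
}}

```text
time_s: 22.43
tool_pos: [0.5143, 0.0714, -0.017]
orientation: [-1.568, -0.0, 1.725]
ft_force: [-5.9, -1.6, 3.1]
grip_width: 0.06
```

{"method": "play_rows", "body": {
  "steps": [
    [[0,0,0],[0,0,0],0.06]
  ]
}}

```text
time_s: 22.52
tool_pos: [0.5142, 0.0714, -0.017]
orientation: [-1.568, -0.0, 1.725]
ft_force: [-8.6, -2.6, 2.8]
grip_width: 0.0602
```

{"method": "play_rows", "body": {
  "steps": [
    [[0,0,0],[0,0,0],0.06]
  ]
}}

```text
time_s: 22.6
tool_pos: [0.5142, 0.0714, -0.017]
orientation: [-1.568, -0.0, 1.725]
ft_force: [-7.4, -1.7, 3.3]
grip_width: 0.0597
```

{"method": "play_rows", "body": {
  "steps": [
    [[0.0002,0,0],[0,0,0],0.06],
    [[0.0002,0,0],[0,0,0],0.06],
    [[0.0002,0,0],[0,0,0],0.06]
  ]
}}

```text
time_s: 22.85
tool_pos: [0.5143, 0.0714, -0.017]
orientation: [-1.568, -0.0, 1.725]
ft_force: [-8.1, -2.9, 3.4]
grip_width: 0.0596
```

{"method": "play_rows", "body": {
  "steps": [
    [[0,0,0],[0,0,0],0.06],
    [[0,0,0],[0,0,0],0.06]
  ]
}}

```text
time_s: 23.02
tool_pos: [0.5143, 0.0714, -0.017]
orientation: [-1.568, -0.0, 1.725]
ft_force: [-7.3, -2.0, 3.3]
grip_width: 0.0598
```

{"method": "play_rows", "body": {
  "steps": [
    [[0,0,0],[0,0,0],0.06],
    [[0,0,0],[0,0,0],0.06]
  ]
}}

```text
time_s: 23.18
tool_pos: [0.5142, 0.0714, -0.017]
orientation: [-1.568, -0.0, 1.725]
ft_force: [-7.8, -2.7, 3.9]
grip_width: 0.06
```

{"method": "play_rows", "body": {
  "steps": [
    [[0,0,0],[0,0,0],0.06],
    [[0,0,0],[0,0,0],0.06]
  ]
}}

```text
time_s: 23.35
tool_pos: [0.5143, 0.0714, -0.017]
orientation: [-1.568, -0.0, 1.725]
ft_force: [-7.4, -2.2, 4.5]
grip_width: 0.0601
```

{"method": "play_rows", "body": {
  "steps": [
    [[0.0002,0,0],[0,0,0],0.06],
    [[0.0002,0,0],[0,0,0],0.06],
    [[0.0002,0,0],[0,0,0],0.06],
    [[0.0002,0,0],[0,0,0],0.06],
    [[0.0002,0,0],[0,0,0],0.06],
    [[0.0002,0,0],[0,0,0],0.06]
  ]
}}

```text
time_s: 23.85
tool_pos: [0.5142, 0.0714, -0.0171]
orientation: [-1.567, -0.0, 1.725]
ft_force: [-7.9, -2.0, 4.4]
grip_width: 0.0603
```

```bash
python3 look.py 20 wrist top; python3 -c "
from h import *
c=load('pics/wrist20.pkl');crop(c,80,150,240,270,5,'pics/c25.png')
c=load('pics/top20.pkl');crop(c,230,125,290,215,6.6,'pics/c26.png')"
```

```text
23.85 [ 0.5142  0.0714 -0.0171] [-1.5674e+00 -5.0000e-04  1.7247e+00] [-7.88 -2.05  4.36] 0.0603
```

View pics/c25.png

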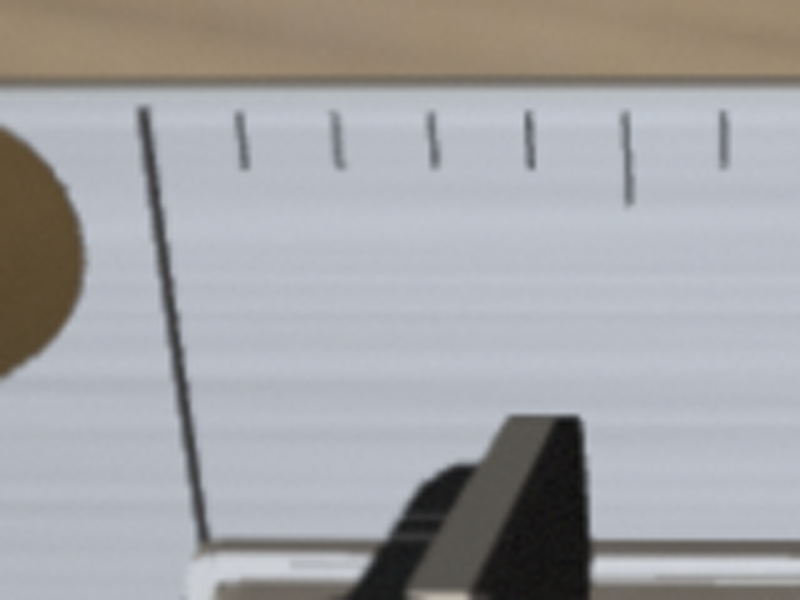

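View pics/c26.png

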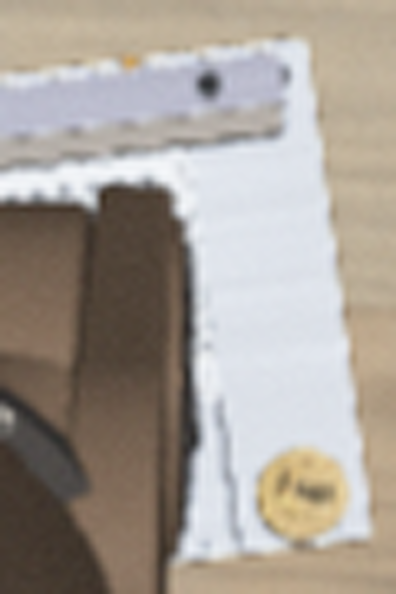

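{"method": "play_rows", "body": {
  "steps": [
    [[0,0,0],[0,0,0],0.06],
    [[0,0,0],[0,0,0],0.06],
    [[-0.001,-0.0002,0],[0,0,0],0.06],
    [[-0.003,-0.0005,0],[0,0,0],0.06],
    [[-0.012,-0.0018,0],[0,0,0],0.06],
    [[-0.03,-0.0046,0],[0,0,0],0.06],
    [[-0.03,-0.0046,0.035],[0,0,0],0.06],
    [[-0.03,-0.0046,0.07],[0,0,0],0.06],
    [[-0.03,-0.0046,0.11],[0,0,0],0.06],
    [[-0.035,-0.03,0.13],[0,0,0],0.06],
    [[-0.035,-0.06,0.13],[0,0,0],0.06],
    [[-0.035,-0.08,0.13],[0,0,0],0.0]
  ]
}}

```text
time_s: 24.95
tool_pos: [0.4812, -0.0099, 0.1148]
orientation: [-1.575, 0.001, 1.725]
ft_force: [0.6, 0.5, -1.4]
grip_width: 0.0494
```

{"method": "play_rows", "body": {
  "steps": [
    [[0.002,-0.03,0.01],[0,0,0],0.0],
    [[0.002,-0.05,0.01],[0,0,0],0.0],
    [[0.002,-0.05,0.01],[0,0,0],0.0],
    [[0.002,-0.05,0.01],[0,0,0],0.0],
    [[0.002,-0.05,0.01],[0,0,0],0.0],
    [[0.002,-0.05,0.01],[0,0,0],0.0]
  ]
}}

```text
time_s: 25.45
tool_pos: [0.4826, -0.0577, 0.123]
orientation: [-1.571, -0.0, 1.725]
ft_force: [0.0, -0.1, 0.9]
grip_width: -0.0001
```

```bash
python3 look.py 21 wrist top scene; python3 -c "
from h import *
c=load('pics/top21.pkl');crop(c,190,125,290,215,6.6,'pics/c27.png')
"
```

```text
25.45 [ 0.4826 -0.0577  0.123 ] [-1.5706e+00 -3.0000e-04  1.7254e+00] [ 0.03 -0.11  0.88] -0.0001
```

View pics/wrist21.png

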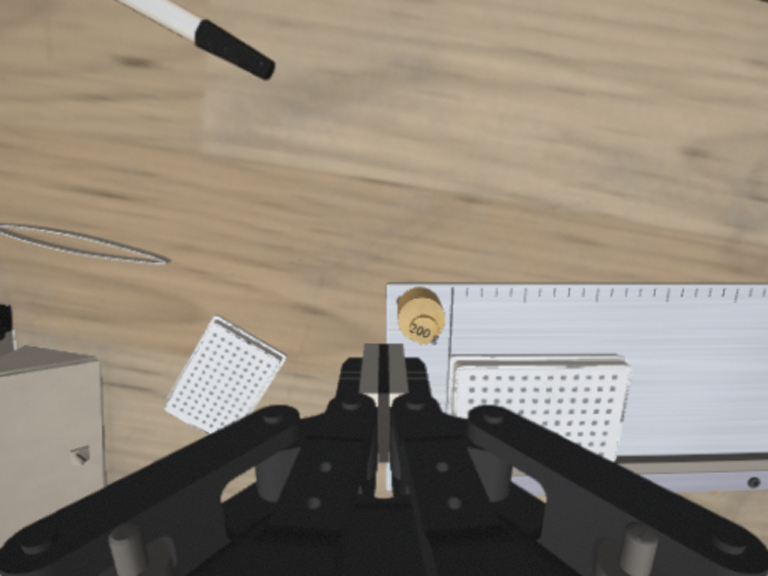

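View pics/c27.png

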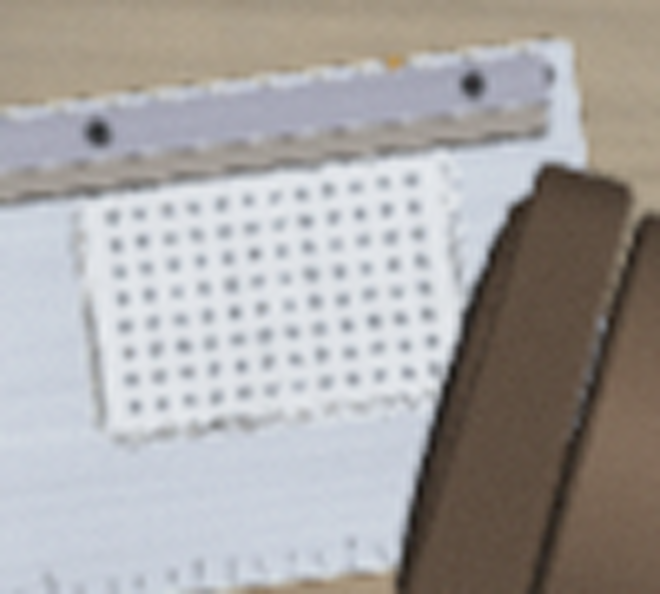

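Here the camera looks almost along the line (at 450, 290–355), so the offset at the corner can be measured with little parallax.

```bash
python3 - <<'E'
from m import *
c=load("pics/wrist21.pkl");crop(c,280,180,360,260,7.5,'pics/c28.png');crop(c,390,180,470,260,7.5,'pics/c29.png')
E
```

```text
(no output)
```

View pics/c28.png

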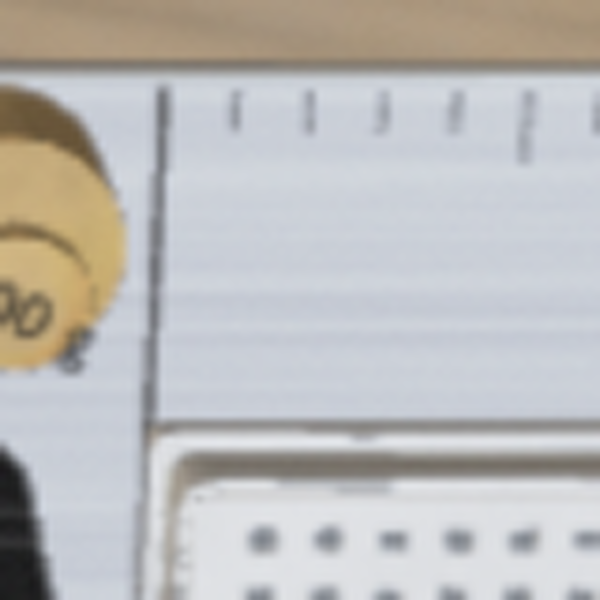

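View pics/c29.png

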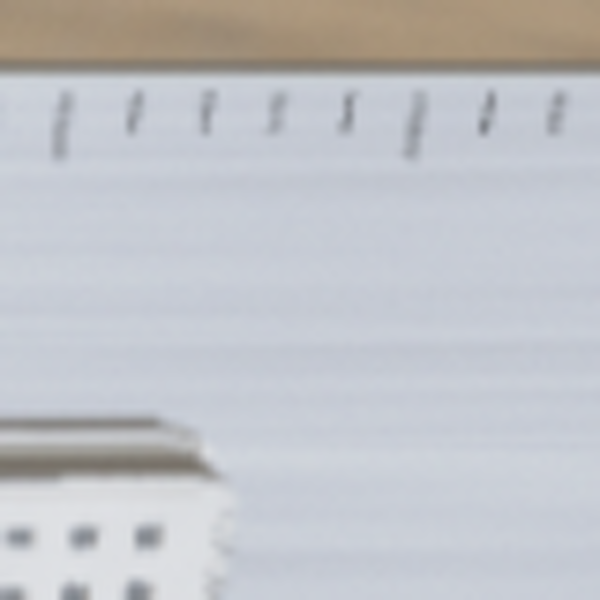

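The plate's end sits on the line. The second press averaged only about 8 N by the sensor, so I'll press once more, slightly firmer, for margin.

{"method": "play_rows", "body": {
  "steps": [
    [[0,0.04,0],[0,0,0],0.06],
    [[0,0.08,0],[0,0,0],0.06],
    [[0.0013,0.115,0],[0,0,0],0.06],
    [[0.0013,0.1245,0],[0,0,0],0.06],
    [[0.0013,0.1245,-0.035],[0,0,0],0.06],
    [[0.0013,0.1245,-0.07],[0,0,0],0.06],
    [[0.0013,0.1245,-0.105],[0,0,0],0.06],
    [[0.0013,0.1245,-0.128],[0,0,0],0.06],
    [[0.0013,0.1245,-0.136],[0,0,0],0.06],
    [[0.0013,0.1245,-0.1395],[0,0,0],0.06],
    [[0.0013,0.1245,-0.1395],[0,0,0],0.06],
    [[0.0013,0.1245,-0.1395],[0,0,0],0.06]
  ]
}}

```text
time_s: 26.6
tool_pos: [0.4848, 0.066, -0.0153]
orientation: [-1.572, 0.0, 1.725]
ft_force: [0.1, -0.9, 0.2]
grip_width: 0.0598
```

{"method": "play_rows", "body": {
  "steps": [
    [[0.005,0.0008,-0.001],[0,0,0],0.06],
    [[0.01,0.0015,-0.001],[0,0,0],0.06],
    [[0.015,0.0023,-0.001],[0,0,0],0.06],
    [[0.02,0.0031,-0.001],[0,0,0],0.06],
    [[0.0235,0.0036,-0.001],[0,0,0],0.06],
    [[0.026,0.004,-0.001],[0,0,0],0.06],
    [[0.0272,0.0042,-0.001],[0,0,0],0.06],
    [[0.0277,0.0043,-0.001],[0,0,0],0.06],
    [[0.0277,0.0043,-0.001],[0,0,0],0.06],
    [[0.0277,0.0043,-0.001],[0,0,0],0.06]
  ]
}}

```text
time_s: 27.43
tool_pos: [0.5117, 0.0703, -0.0174]
orientation: [-1.571, -0.0, 1.725]
ft_force: [0.6, 1.5, -0.3]
grip_width: 0.06
```

{"method": "play_rows", "body": {
  "steps": [
    [[0.0008,0.0001,0],[0,0,0],0.06],
    [[0.0016,0.0002,0],[0,0,0],0.06],
    [[0.0022,0.0003,0],[0,0,0],0.06],
    [[0.0022,0.0003,0],[0,0,0],0.06]
  ]
}}

```text
time_s: 27.77
tool_pos: [0.5141, 0.0706, -0.0174]
orientation: [-1.571, -0.0, 1.725]
ft_force: [0.3, 0.3, -0.5]
grip_width: 0.06
```

{"method": "play_rows", "body": {
  "steps": [
    [[0.0004,0.0001,0],[0,0,0],0.06],
    [[0.0008,0.0001,0],[0,0,0],0.06],
    [[0.0008,0.0001,0],[0,0,0],0.06]
  ]
}}

```text
time_s: 28.02
tool_pos: [0.5142, 0.0706, -0.0175]
orientation: [-1.569, -0.0, 1.725]
ft_force: [-3.3, -0.1, 2.4]
grip_width: 0.0601
```

{"method": "play_rows", "body": {
  "steps": [
    [[0.0004,0.0001,0],[0,0,0],0.06],
    [[0.0008,0.0001,0],[0,0,0],0.06],
    [[0.0008,0.0001,0],[0,0,0],0.06],
    [[0.0008,0.0001,0],[0,0,0],0.06]
  ]
}}

```text
time_s: 28.35
tool_pos: [0.5143, 0.0707, -0.0175]
orientation: [-1.568, -0.0, 1.725]
ft_force: [-7.1, -3.1, 4.4]
grip_width: 0.0601
```

{"method": "play_rows", "body": {
  "steps": [
    [[0,0,0],[0,0,0],0.06]
  ]
}}

```text
time_s: 28.43
tool_pos: [0.5143, 0.0707, -0.0175]
orientation: [-1.568, -0.0, 1.725]
ft_force: [-7.8, -1.6, 3.6]
grip_width: 0.06
```

{"method": "play_rows", "body": {
  "steps": [
    [[0,0,0],[0,0,0],0.06]
  ]
}}

```text
time_s: 28.52
tool_pos: [0.5143, 0.0707, -0.0175]
orientation: [-1.568, -0.0, 1.725]
ft_force: [-6.9, -2.4, 3.6]
grip_width: 0.06
```

{"method": "play_rows", "body": {
  "steps": [
    [[0.0003,0.0001,0],[0,0,0],0.06],
    [[0.0003,0.0001,0],[0,0,0],0.06],
    [[0.0003,0.0001,0],[0,0,0],0.06]
  ]
}}

```text
time_s: 28.77
tool_pos: [0.5143, 0.0707, -0.0175]
orientation: [-1.567, -0.0, 1.725]
ft_force: [-8.5, -3.1, 4.0]
grip_width: 0.06
```

{"method": "play_rows", "body": {
  "steps": [
    [[0,0,0],[0,0,0],0.06],
    [[0,0,0],[0,0,0],0.06]
  ]
}}

```text
time_s: 28.93
tool_pos: [0.5143, 0.0707, -0.0175]
orientation: [-1.567, -0.0, 1.725]
ft_force: [-8.3, -3.2, 4.9]
grip_width: 0.0599
```

{"method": "play_rows", "body": {
  "steps": [
    [[0,0,0],[0,0,0],0.06],
    [[0,0,0],[0,0,0],0.06]
  ]
}}

```text
time_s: 29.1
tool_pos: [0.5143, 0.0707, -0.0175]
orientation: [-1.567, -0.0, 1.725]
ft_force: [-7.2, -3.0, 4.6]
grip_width: 0.0599
```

{"method": "play_rows", "body": {
  "steps": [
    [[0,0,0],[0,0,0],0.06],
    [[0,0,0],[0,0,0],0.06]
  ]
}}

```text
time_s: 29.27
tool_pos: [0.5143, 0.0707, -0.0175]
orientation: [-1.567, -0.0, 1.725]
ft_force: [-7.9, -3.7, 5.1]
grip_width: 0.0599
```

{"method": "play_rows", "body": {
  "steps": [
    [[0,0,0],[0,0,0],0.06],
    [[0,0,0],[0,0,0],0.06],
    [[-0.001,-0.0002,0],[0,0,0],0.06],
    [[-0.003,-0.0005,0],[0,0,0],0.06],
    [[-0.012,-0.0018,0],[0,0,0],0.06],
    [[-0.03,-0.0046,0],[0,0,0],0.06],
    [[-0.03,-0.0046,0.035],[0,0,0],0.06],
    [[-0.03,-0.0046,0.07],[0,0,0],0.06],
    [[-0.03,-0.0046,0.11],[0,0,0],0.06],
    [[-0.035,-0.03,0.13],[0,0,0],0.06],
    [[-0.035,-0.06,0.14],[0,0,0],0.06],
    [[-0.035,-0.08,0.14],[0,0,0],0.0]
  ]
}}

```text
time_s: 30.27
tool_pos: [0.4816, -0.0105, 0.1252]
orientation: [-1.576, 0.002, 1.725]
ft_force: [0.9, 0.0, -0.8]
grip_width: 0.0494
```

{"method": "play_rows", "body": {
  "steps": [
    [[0,-0.04,0.01],[0,0,0],0.0],
    [[0,-0.05,0.01],[0,0,0],0.0],
    [[0,-0.05,0.01],[0,0,0],0.0],
    [[0,-0.05,0.01],[0,0,0],0.0],
    [[0,-0.05,0.01],[0,0,0],0.0],
    [[0,-0.05,0.01],[0,0,0],0.0]
  ]
}}

```text
time_s: 30.77
tool_pos: [0.4808, -0.0581, 0.1323]
orientation: [-1.57, -0.0, 1.726]
ft_force: [0.6, 0.2, 0.6]
grip_width: 0.0002
```

```bash
python3 look.py 22 wrist top scene; python3 -c "
from h import *
c=load('pics/wrist22.pkl');crop(c,270,170,430,290,5,'pics/c30.png')
c=load('pics/scene22.pkl');crop(c,180,130,310,240,5.4,'pics/c31.png')"
```

```text
30.7667 [ 0.4808 -0.0581  0.1323] [-1.5703e+00 -4.0000e-04  1.7258e+00] [0.62 0.24 0.59] 0.0002
```

View pics/c30.png

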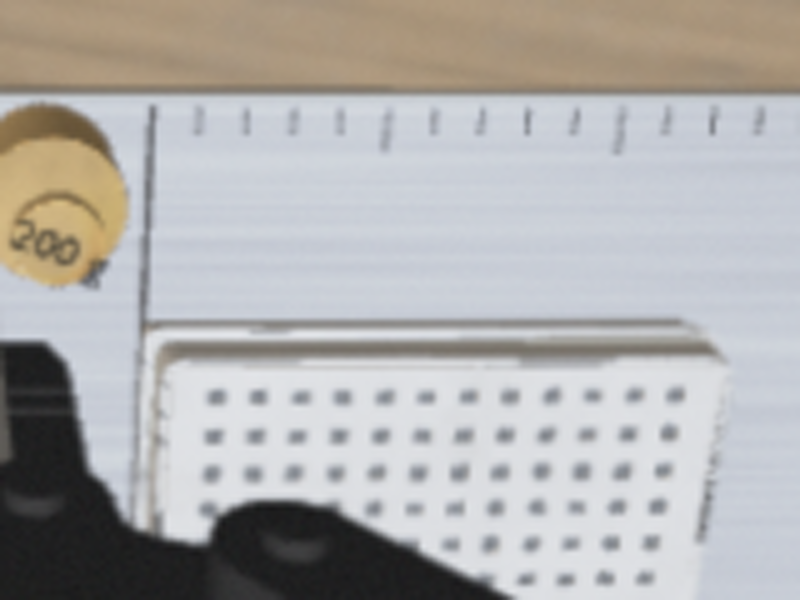

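View pics/c31.png

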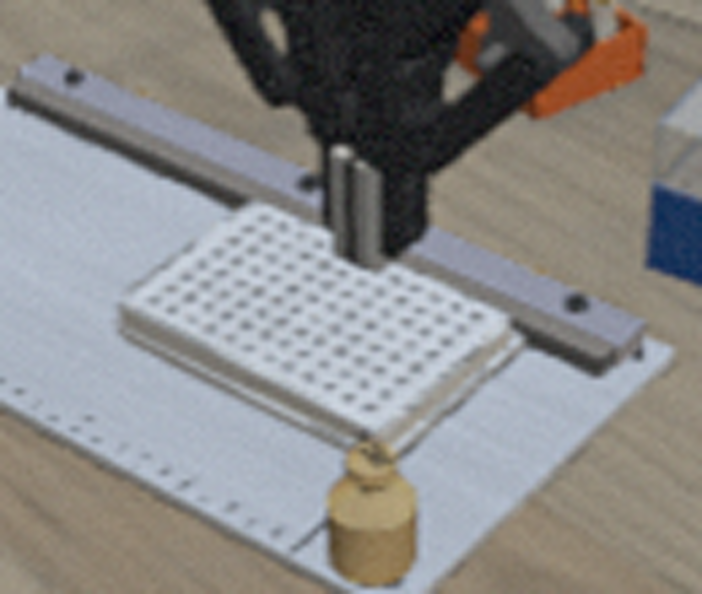

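The wrist crop shows the scribed line running right along the plate's right end, at (145,325) to (140,520). The plate is parallel and flush with the fence, the weight has not moved, and the tool is clear.

```bash
python3 -c "
from workcell import finish_job
print(finish_job())"
```

```text
the job is handed in; nothing more can be done
None
```

I pressed the plate flat to the fence, slid it about 99 mm to the right until its end met the scribed line, pressed it there twice, and let go. I handed the job in at about 31 s of the 72 s allowed.

- **Plate position:** the last wrist picture shows the scribed line running along the plate's right end. I read the end as within about 1 mm of the line. The plate looks parallel to the fence and flush against the strip. The brass weight stands where it stood, and the gripper is clear.
- **Press forces:** by the wrist sensor the first press was about 8.5–9 N towards the fence. The first press at the line came out nearer 8 N, so I repeated it at about 8.4 N for more than 0.5 s. Adding the vertical part, the averages stayed near 10 N, under the 12 N limit. Single readings scattered by about 1 N, so the true peak is not exactly known.

**What disagreed:**
- **Fingertip height:** the real tips stand about 30 mm behind the stated TCP. Because of that, my first approach passed over the plate without touching it; I lowered the tool and carried on.
- **Camera readings:** about 2 mm short of the line, the top camera put the plate's end about 1 mm farther away than the wrist camera did. I went by the wrist camera.

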